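# Make up two fixturing kits for the measuring machine

### The arm

A 7-joint arm with a two-finger parallel gripper is mounted at the origin on the work surface. World frame = base frame: x ahead of the robot, y to its left, z up, the work surface at z = 0. Lengths are in m, angles in rad, forces in N, time in s.
With the tool pointing down it reaches from about 0.4 to 0.85 m from the base axis. Payload 10.4 kg.
Tool frame: the origin (TCP) lies between the finger pads; the fingertips stand 19 mm ahead of it and the grasp point (between the pads) is the TCP (manip.tip_reach is the z of the fingertips in the tool frame, in m); z points along the fingers, y is the direction in which the jaws open and shut (so a half turn about z gives the same grasp; the last joint's range is limited). The gripper opens to 85 mm and grips with 20 to 120 N. Pads are 22 mm wide; open, the fingers measure 114 mm over their backs; the gripper's body (76 mm by 85 mm) begins 54 mm behind the grasp point. The pads swing forward as they close: fully open they stand 13 mm farther back than shut.
Start: joints at [1.08, 0.332, -0.065, 1.46, 0.022, 1.35, -0.088], TCP at [0.282, -0.558, 0.212] pointing down, gripper open.
Joint ranges: [-2.6, 2.6], [-0.5, 2.12], [-1.47, 1.34], [0.16, 2.42], [-1.27, 4.41], [0.06, 2.06], [-2.6, 2.6]. Speed limits (rad/s): [2.22, 2.22, 2.79, 2.79, 3.14, 3.14, 3.14].

### API

Orientations are given as a unit quaternion [x, y, z, w].
In Python, from workcell import sensors, cams, manip gives the robot as it stands.
- The arm moves only by the shell command python3 -m jog 'ROWS' [FORCE]. ROWS is JSON, a list of rows, each a list of 3 entries, a list of its own where there are three numbers: the shift along the world's x, y, z in m, then the turn, a rotation vector about the world's x, y, z in rad, then the opening in per cent of the stroke, from 0 (shut) to 100 (fully open). In form: [[[dx, dy, dz], [wx, wy, wz], grip], ...]. A call has 1 to 5 rows; each row shifts and turns the pose as measured when the row begins; what a row does not reach is not made up. A row lasts 1/8 s, in which the tool goes at most 62.5 mm and 10.7 degrees, less where a joint would pass 70% of its speed; a pose out of reach is approached as far as the arm can. A call with a gripper value outside its range is refused whole. The fingers move at their own pace and stop on an object; FORCE is the grip in N (left out, the last holds). Time passes only in rows, so rows that do not move let the fingers close. It gives the time, the measured TCP pose, the force and the opening at its end, in the units of the state.
- sensors.get_obs(): the state, without advancing time (a new reading comes with each control period).
- cams.camera(name): name is "side" or "top" or "wrist"; returns (picture, depth): 400x640x3 uint8, red, green, blue; 400x640 float32, m along the optical axis (not along the pixel's ray), 0 where there is no reading.
- cams.camera_model(name): a dict with "intrinsics" (3x3 intrinsics, pixels), "view" (4x4, takes a point from world to camera coordinates). Camera axes: x right, y down, z forward; pixel columns grow to the right and rows downward; lengths in m; the calibration is good to about 2 mm. A picture is of the moment at which its call begins: read the wrist's pose just before it. camera_model takes no time and is no camera call; for the wrist camera it gives the pose at the moment of the call.
- manip.hand_in(): hands the job in, once; it reports no verdict.
The state is a dict: "clock": time; "joint_pos": joint angles; "joint_velocities": joint speeds; "tau": joint torques, N m; "position": TCP position; "ee_rot": TCP orientation; "ft_force": force on the tool from outside, world axes, zero at the start; "torque": the same for the moment, N m; "grip_width": opening from 0.0 (shut) to 1.0 (fully open).
Only numpy, scipy, OpenCV 4.12 (cv2) and the standard library are available. Lean on these libraries where they do the work, as an engineer would, in place of code of your own. Each camera call takes 0.05 s, during which the arm holds its last target.

### The job

Make up the two fixturing kits. In the tray with the post: the slotted collar over the post, turned so that its slot drops over the key and it sits fully down on the tray floor, and the angle stop standing on its foot in the empty cell beside it. In the tray without a post: the vee block, groove up, in the larger cell and the pillar upright in the smaller one, each flat on the cell's floor; leave the plain closed ring where it is and let go of everything.

Things in the scene. Friction and masses are not known exactly. Their poses are not given: they have to be found in the camera images.
- post_tray: White fixed tray with a post, 78 (x) by 150 (y), floor 4 thick, walls and divider 12 high (mm). Origin: centre of underside, on the table; z up. Steel post at y -36: 22 across to z 42, cone to 10 across at z 52. Its key, 8 wide, points to -y, reaching 22 from the post's axis, round top at z 34. The empty cell is 70 by 68, centre x 0, y +37.
- plain_tray: White fixed tray without a post, 78 mm (x) by 154 mm (y), floor 4 mm thick, walls and divider 4 mm thick and 12 mm high. Origin: centre of underside, on the table; z up. Two empty cells, 70 mm in x: the larger 84 mm in y, centre x 0, y -31 mm; the smaller 58 mm in y, centre x 0, y +44 mm.
- slotted_collar: Bare steel collar lying flat, 50 mm outside, 26 mm bore, 26 mm high, 0.2 kg. A slot 12 mm wide, cut right through one side of its wall, points along its +x. Flat grip pads 24 mm long at its +y and -y sides, 52 mm across. Fits the post with 2 mm play only when its +x points along the key (the tray's -y); else it stays up on the key. Origin: centre of underside, z up.
- vee_block: Bare steel vee block, 44 mm in x, 60 mm in y, 40 mm high, 0.4 kg. A vee groove, 32 mm wide and about 16 mm deep, runs along y in its top face. Origin: centre of underside, z up.
- angle_stop: Bare aluminium L-shaped angle stop standing on its foot, 0.2 kg. Foot 50 mm in x by 44 mm in y, 10 mm thick; upright plate 12 mm thick along its -x edge (middle at x -19 mm), 44 mm in y, top 55 mm above the underside. Origin: centre of the foot's underside, z up.
- pillar: Bare steel round pillar standing upright, 32 mm diameter, 60 mm high, 0.25 kg. Origin: centre of underside, z up.
- plain_ring: Bare steel closed ring lying flat, no slot, 52 mm outside, 26 mm bore, 26 mm high. Belongs to neither kit. Origin: centre of underside, z up.
Mind the look-alikes: they are no part of the job. What is shaped like the pillar but pink is not meant. Leave any black or blue look-alike of the vee_block alone.

How it is judged:
By the outcome, as a careful person would: the job done as asked, in the order asked, and still so for the second after the job is handed in, with the robot touching nothing.
It also fails if it takes over 96 s, if anything falls off the work surface, if the arm or the gripper's body presses on something with over 40 N, if the wrist force passes 120 N, or if a joint passes its speed limit or range.

## Working session

There is one attempt and no reset: what is moved stays moved. The work goes in short steps, Python scripts to look and compute and a shell command to move; the robot and the scene stay as the last step left them, time stands still between calls to the robot, and variables do not carry over. Pictures are saved under pics/ and viewed, and the job is handed in when it is done.

```bash
ls; mkdir -p pics; python3 - <<'E'
from workcell import sensors,cams,manip
import cv2,numpy as np
o=sensors.get_obs()
print(o['clock'],o['position'],o['ee_rot'],o['grip_width'])
for n in ['top','side','wrist']:
    im,d=cams.camera(n)
    cv2.imwrite(f'pics/{n}0.png',im[:,:,::-1]); np.savez(f'pics/{n}0.npz',im=im,d=d,K=cams.camera_model(n)['intrinsics'],V=cams.camera_model(n)['view'])
    print(n,cams.camera_model(n))
E
```

```text
pics
0.0 [ 0.28162223 -0.55750907  0.21160322] [ 9.72773471e-01  2.31756917e-01 -2.00122630e-04 -6.81744901e-04] 1.0003433017332137
top {'intrinsics': array([[431.15056727,   0.        , 327.28462341],
       [  0.        , 431.15056727, 196.65690657],
       [  0.        ,   0.        ,   1.        ]]), 'view': array([[ 0.02745215, -0.99961805,  0.00318325, -0.01645175],
       [-0.98374575, -0.0275813 , -0.1774361 ,  0.62064183],
       [ 0.17745613,  0.0017395 , -0.98412718,  0.85505362],
       [ 0.        ,  0.        ,  0.        ,  1.        ]])}
side {'intrinsics': array([[421.91901128,   0.        , 316.90896953],
       [  0.        , 421.91901128, 202.43241662],
       [  0.        ,   0.        ,   1.        ]]), 'view': array([[-0.99304418, -0.11680933, -0.01479331,  0.62121942],
       [-0.08031941,  0.76391846, -0.64029476,  0.08168645],
       [ 0.08609328, -0.63465279, -0.76798683,  0.86797304],
       [ 0.        ,  0.        ,  0.        ,  1.        ]])}
wrist {'intrinsics': array([[326.17779383,   0.        , 321.15653996],
       [  0.        , 326.17779383, 199.02697975],
       [  0.        ,   0.        ,   1.        ]]), 'view': array([[ 0.45014427, -0.89295394, -0.00184127, -0.62449098],
       [-0.86225502, -0.43520292,  0.25906506, -0.03296322],
       [-0.23213449, -0.11502901, -0.96585812,  0.3774814 ],
       [ 0.        ,  0.        ,  0.        ,  1.        ]])}
```

View pics/top0.png

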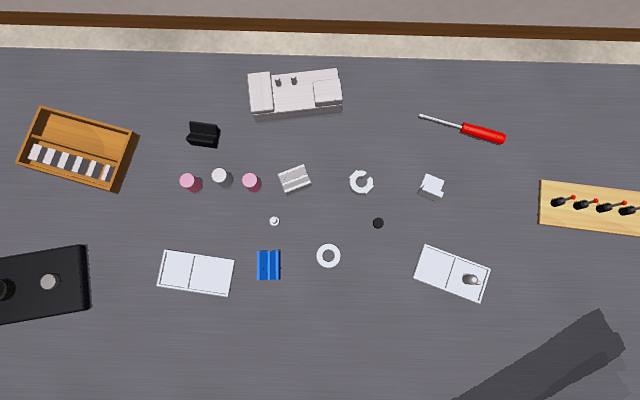

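View pics/side0.png

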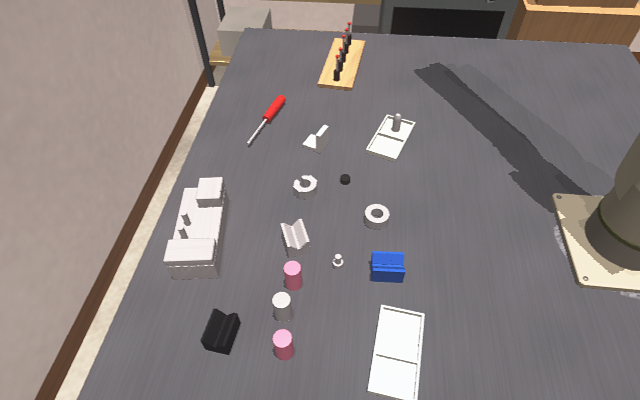

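View pics/wrist0.png

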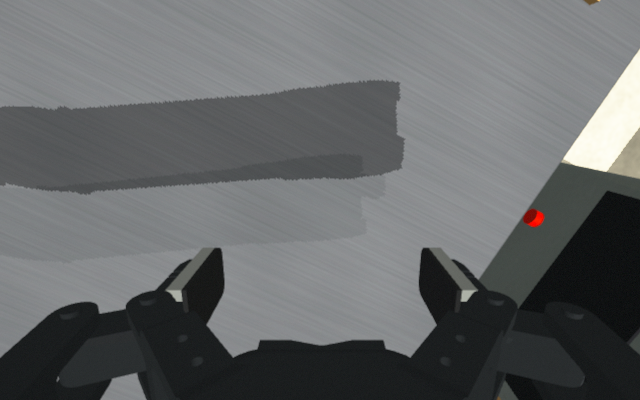

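```bash
cat > h.py <<'E'
import cv2,numpy as np
def load(n): return np.load(f'pics/{n}.npz')
def px2w(z,u,v,zw=None,d=None):
    K,V=z['K'],z['V']; R,t=V[:3,:3],V[:3,3]
    r=np.linalg.inv(K)@np.array([u,v,1.]); c=-R.T@t; rw=R.T@r
    if zw is not None: s=(zw-c[2])/rw[2]
    else: s=d if d is not None else z['d'][int(round(v)),int(round(u))]
    return c+s*rw
def cloud(z):
    K,V=z['K'],z['V']; R,t=V[:3,:3],V[:3,3]; d=z['d']; h,w=d.shape
    u,v=np.meshgrid(np.arange(w),np.arange(h))
    p=np.stack([(u-K[0,2])/K[0,0]*d,(v-K[1,2])/K[1,1]*d,d],-1)
    return (p-t)@R
def crop(n,x0,x1,y0,y1,s,out):
    im=load(n)['im'][y0:y1,x0:x1,::-1]
    cv2.imwrite(f'pics/{out}.png',cv2.resize(im,None,fx=s,fy=s,interpolation=cv2.INTER_CUBIC))
E
python3 - <<'E'
from h import *
crop('top0',170,330,120,220,5,'c1')
crop('top0',310,510,160,310,4,'c2')
crop('top0',140,340,230,310,4,'c3')
E
```

```text
(no output)
```

View pics/c1.png

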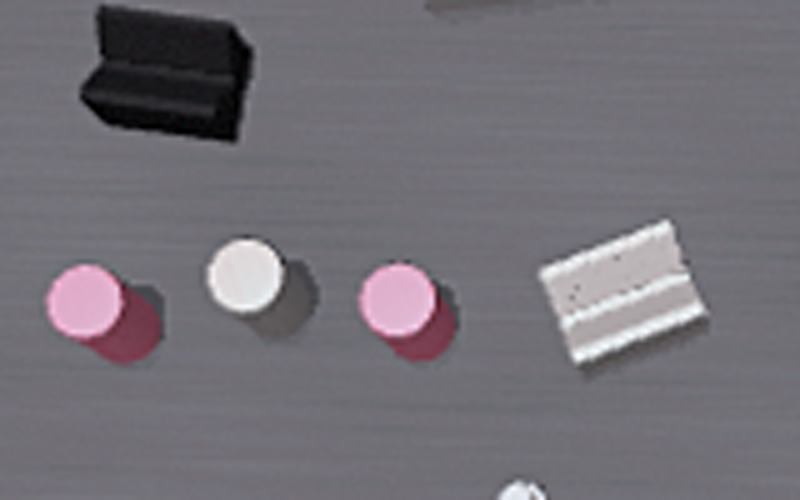

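View pics/c2.png

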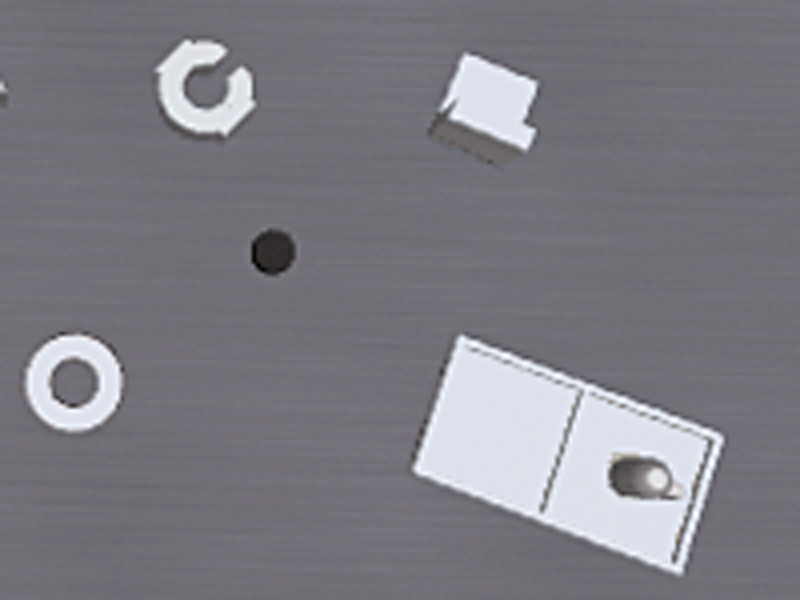

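View pics/c3.png

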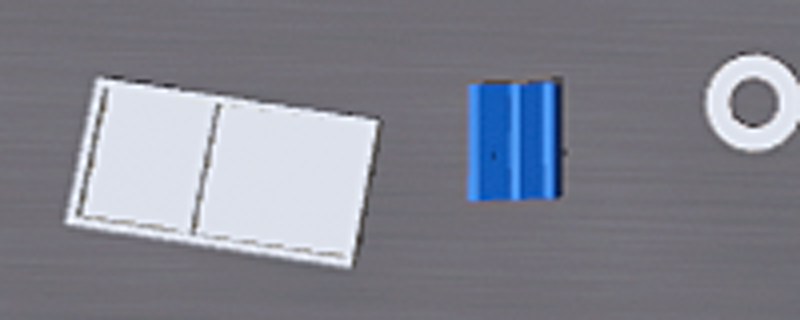

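```bash
python3 - <<'E'
from h import *
z=load('top0'); P=cloud(z)
def rect(box,zlo,zhi,name):
    x0,x1,y0,y1=box; p=P[y0:y1,x0:x1].reshape(-1,3); p=p[(p[:,2]>zlo)&(p[:,2]<zhi)]
    r=cv2.minAreaRect((p[:,:2]*1000).astype(np.float32)); c=cv2.boxPoints(r)
    print(name,len(p),'c',np.round(r[0],1),'size',np.round(r[1],1),'ang',round(r[2],1),'zmed',round(np.median(p[:,2])*1000,1),'mean',np.round(p[:,:2].mean(0)*1000,1))
    return p
p=P[300:390,200:400].reshape(-1,3); print('table z',np.median(p[:,2]))
rect((335,385,160,205),.02,.03,'collar top')
rect((305,350,235,275),.02,.03,'ring')
rect((410,455,165,210),.004,.07,'angle all')
rect((410,455,165,210),.045,.07,'angle top')
rect((410,455,165,210),.006,.014,'angle foot')
rect((270,320,155,205),.034,.05,'vee top')
rect((270,320,155,205),.01,.05,'vee all')
rect((208,235,160,195),.055,.07,'pillar')
rect((405,500,235,310),.009,.016,'post tray')
rect((405,500,235,310),.001,.016,'post tray all')
rect((405,500,235,310),.045,.06,'post top')
rect((150,243,240,305),.009,.016,'plain tray')
rect((150,243,240,305),.001,.016,'plain tray all')
for n,b in dict(angle=(410,455,165,210),post=(455,492,260,300)).items():
    x0,x1,y0,y1=b
    print(n);print('\n'.join(' '.join(f'{int(1000*q):3d}' for q in r) for r in P[y0:y1:2,x0:x1:2,2]))
E
```

```text
table z 8.400198621416494e-05
collar top 296 c [661.6 -71.6] size [51.9 46.8] ang 46.6 zmed 25.7 mean [660.4 -70.8]
ring 342 c [500.3  -5.3] size [51.  49.1] ang 1.7 zmed 25.9 mean [499.7  -4.9]
angle all 494 c [ 657.8 -233.5] size [96.  86.5] ang 3.1 zmed 12.6 mean [ 653.7 -226.1]
angle top 141 c [ 640.8 -222.1] size [43.6 13.4] ang 67.5 zmed 54.7 mean [ 640.4 -221.5]
angle foot 242 c [ 658.5 -229.6] size [44.7 50.9] ang 67.6 zmed 10.1 mean [ 667.3 -231.9]
vee top 309 c [663.   73.6] size [44.3 59.9] ang 23.3 zmed 39.0 mean [663.2  73.8]
vee all 621 c [663.   73.6] size [44.4 59.9] ang 23.4 zmed 33.9 mean [661.8  73.3]
pillar 174 c [660.6 231.7] size [30.3 29.9] ang 48.1 zmed 60.0 mean [660.7 231.5]
post tray 508 c [ 470.2 -271.1] size [151.1  78.4] ang 70.5 zmed 12.0 mean [ 469. -273.]
post tray all 3730 c [ 473.2 -276.2] size [158.5 212.4] ang 1.6 zmed 3.6 mean [ 470.8 -272.3]
post top 62 c [ 458.3 -304.1] size [16.9 18.1] ang 25.7 zmed 49.3 mean [ 458.  -303.6]
plain tray 484 c [455.9 279.1] size [155.4  78. ] ang 83.1 zmed 12.0 mean [455.7 281.9]
plain tray all 3538 c [457.5 281
[... 3005 characters left out ...]
  11   0  -1  -1
  4   3   7   4   7  20  34  43  45  49  45  32  34   3   4   9  -3   0   2
  4   2   2   5   7   0   3  26  39  42   6  20  31   1   8  13   1   1   0
  4   2   4   1   4   2   4   3   0   5   7   5   1   1  12  13  -1   1   2
  5   3   4   2   2   2   2   4   6   2   2   7   4   4  11  -2   0   0   1
  5   4   4   5   6   4   1   6   2   4   4   3   4   6  13   0   1   0   2
 11   2   5   4   3   6   2   2   2   5   3   4   2  12  11   1   1   1  -1
  0   9  10  13   4   2   3   4   5   6   5   4   3  11   1   1   1   2   0
  0   0   0   6  14  11   6   3   5   4   3   3   7  14   0  -1  -3   0   1
  1   0   1   1  -2   3  10  12  13   5   2   3   9  11   2   1  -1   0   1
```

Pillar candidates are pink (187,180), steel (219,175) and pink (250,180). The steel one at (219,175) is meant, because pink is excluded. Vee candidates are black (203,133), steel (294,179) and blue (268,265), and the steel one at (294,179) fits. The ring with the open slot at (361,182) is the collar; (328,256) is the closed ring and stays. The enlarged crops confirm all three. I'll start towards the collar.

```bash
python3 -m jog '[[[0.03,0.04,0],[0,0,0.15],100],[[0.03,0.04,0],[0,0,0.15],100],[[0.03,0.04,0],[0,0,0.15],100],[[0.03,0.04,0],[0,0,0.15],100],[[0.03,0.04,0],[0,0,0.15],100]]'; python3 -c "
from workcell import manip,sensors,cams
import numpy as np
print(manip.tip_reach); o=sensors.get_obs(); print(o['joint_pos'])
from scipy.spatial.transform import Rotation as R
V=cams.camera_model('wrist')['view']; c=-V[:3,:3].T@V[:3,3]
r=R.from_quat(o['ee_rot']); print('cam in tool',r.inv().apply(c-o['position']),'axis',r.inv().apply(V[2,:3]))
"
```

```text
clock: 0.78
position: [0.4309, -0.3544, 0.21]
ee_rot: [0.816, 0.578, -0.002, -0.001]
ft_force: [0.1, -1.0, -0.6]
grip_width: 0.998
0.019
[ 0.86999244  0.2056225  -0.30443237  1.63058765  0.06604107  1.31803508
  0.21619921]
cam in tool [ 0.06509118  0.00042426 -0.16016811] axis [-0.25828148 -0.00134792  0.96606877]
```

```bash
python3 -m jog '[[[0.029,0.036,0],[0,0,0.15],100],[[0.029,0.036,0],[0,0,0.15],100],[[0.029,0.036,0],[0,0,0.15],100],[[0.029,0.036,0],[0,0,0.15],100],[[0.029,0.036,0],[0,0,0.15],100]]';python3 -m jog '[[[0.029,0.036,0],[0,0,0.15],100],[[0.028,0.034,0],[0,0,0.13],100],[[0.025,0.033,-0.02],[0,0,0.12],100],[[0,0,0],[0,0,0],100]]'; cat > snap.py <<'E'
import sys; from workcell import sensors,cams
import cv2,numpy as np
from h import *
def snap(name,cam='wrist',save=True):
    o=sensors.get_obs(); m=cams.camera_model(cam); im,d=cams.camera(cam)
    np.savez(f'pics/{name}.npz',im=im,d=d,K=m['intrinsics'],V=m['view'],pos=o['position'],rot=o['ee_rot'])
    cv2.imwrite(f'pics/{name}.png',im[:,:,::-1])
    q=o['ee_rot']; from scipy.spatial.transform import Rotation as R
    Y=R.from_quat(q).apply([0,1,0]); print(name,'clk',round(o['clock'],2),'pos',np.round(o['position']*1000,1),'jawdeg',round(np.degrees(np.arctan2(Y[1],Y[0])),2),'toolz',np.round(R.from_quat(q).apply([0,0,1]),4),'F',np.round(o['ft_force'],1),'g',round(o['grip_width'],3))
if __name__=='__main__': snap(sys.argv[2],sys.argv[1])
E
python3 snap.py wrist w1
```

```text
clock: 1.4
position: [0.5793, -0.1677, 0.2094]
ee_rot: [0.537, 0.843, -0.002, -0.0]
ft_force: [1.1, -1.0, 0.1]
grip_width: 0.995
clock: 1.9
position: [0.6642, -0.0567, 0.1872]
ee_rot: [0.349, 0.937, -0.001, -0.001]
ft_force: [0.6, -0.2, -0.4]
grip_width: 0.998
w1 clk 1.9 pos [664.2 -56.7 187.2] jawdeg 49.09 toolz [-0.003 -0.002 -1.   ] F [ 0.6 -0.2 -0.4] g 0.998
```

View pics/w1.png

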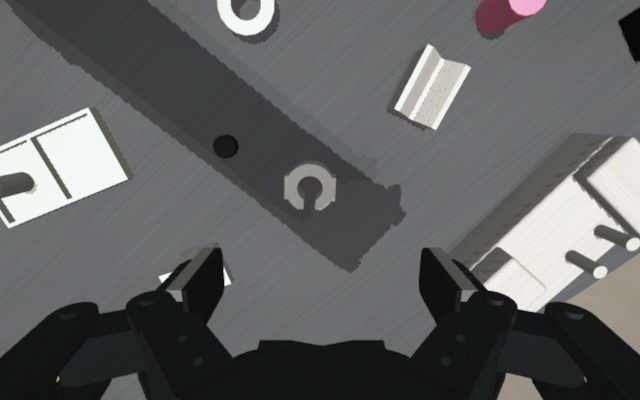

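```bash
python3 - <<'E'
from h import *
z=load('w1'); P=cloud(z)
p=P[150:225,270:350].reshape(-1,3); p=p[(p[:,2]>.021)&(p[:,2]<.031)]
pp=(p[:,:2]*1000).astype(np.float32)
(c,r)=cv2.minEnclosingCircle(pp); print('enc',c,r,len(p)); mr=cv2.minAreaRect(pp); print(mr)
ce=np.array(c)
# angular histogram at mid radius
d=pp-ce; a=np.degrees(np.arctan2(d[:,1],d[:,0])); rr=np.hypot(d[:,0],d[:,1])
h=np.histogram(a[(rr>14)&(rr<25)],bins=72,range=(-180,180))[0]; print(h)
# mask in px
crop('w1',270,350,150,225,8,'c4')
E
```

```text
enc (663.68115234375, -71.88218688964844) 28.193761825561523 1331
((662.7828979492188, -71.14415740966797), (51.59681701660156, 47.21687316894531), 46.739112854003906)
[17 17 20 17 17 20 15 21 16 20 17 17 17 18 15 17 17 18 17 19 16 17 14  6
  0  0  0  0  0  0  3 11 16 17 19 14 18 19 16 17 16 18 17 18 16 20 14 16
 19 18 18 16 22 16 18 21 19 18 20 20 19 20 18 22 16 19 19 20 18 20 20 18]
```

View pics/c4.png

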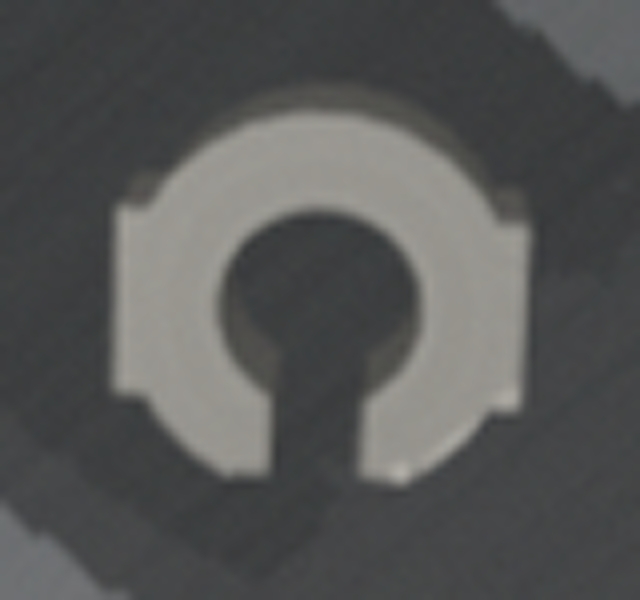

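```bash
python3 -m jog '[[[-0.001,-0.008,-0.03],[0,0,-0.042],100],[[0,-0.007,-0.04],[0,0,0],100],[[0,0,-0.04],[0,0,0],100],[[0,0,0],[0,0,0],100]]'; python3 snap.py wrist w2
```

```text
clock: 2.45
position: [0.6627, -0.0813, 0.0787]
ee_rot: [0.377, 0.926, -0.003, 0.002]
ft_force: [0.0, 0.5, 0.6]
grip_width: 1.002
w2 clk 2.45 pos [662.7 -81.3  78.7] jawdeg 45.74 toolz [ 0.0015 -0.0078 -1.    ] F [0.  0.5 0.6] g 1.002
```

View pics/w2.png

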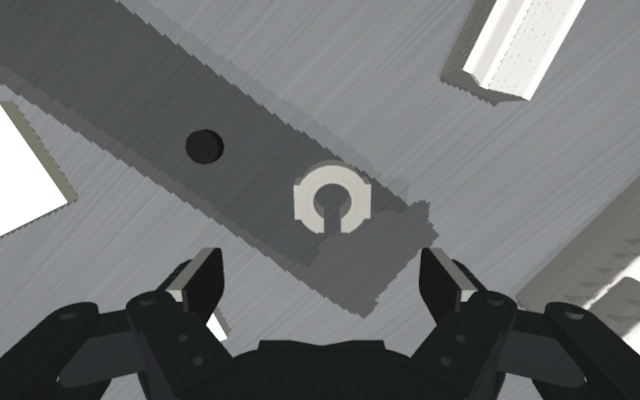

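```bash
python3 - <<'E'
from h import *
z=load('w2'); P=cloud(z)
p=P[155:242,285:380].reshape(-1,3); p=p[(p[:,2]>.021)&(p[:,2]<.031)]
pp=(p[:,:2]*1000).astype(np.float32)
mr=cv2.minAreaRect(pp); print(mr,np.median(p[:,2]))
from workcell import sensors; o=sensors.get_obs(); print(o['position'],o['clock'])
E
```

```text
((662.6226806640625, -71.20860290527344), (52.20496368408203, 47.2790641784668), 45.742740631103516) 0.024662315947298393
[ 0.66425525 -0.08148045  0.08114188] 2.5
```

```bash
python3 -m jog '[[[-0.001,0.01,-0.01],[0.008,0.001,0],100],[[0,0,0],[0,0,0],100]]'; python3 -c "
from workcell import sensors
for i in range(3): o=sensors.get_obs(); print(o['position'],o['ee_rot'])"
```

```text
clock: 2.75
position: [0.6651, -0.0712, 0.0746]
ee_rot: [0.377, 0.926, 0.002, 0.004]
ft_force: [-0.1, 0.6, 0.4]
grip_width: 0.999
[ 0.66506239 -0.07115969  0.07464296] [0.37732784 0.92606853 0.00161594 0.00426318]
[ 0.66506239 -0.07115969  0.07464296] [0.37732784 0.92606853 0.00161594 0.00426318]
[ 0.66506239 -0.07115969  0.07464296] [0.37732784 0.92606853 0.00161594 0.00426318]
```

```bash
python3 -m jog '[[[-0.001,0,-0.02],[0,0,0],100],[[-0.001,0,-0.025],[0,0,0],100],[[0,0,0],[0,0,0],100]]'; python3 snap.py wrist w3
```

```text
clock: 3.12
position: [0.6638, -0.0711, 0.0292]
ee_rot: [0.377, 0.926, 0.002, 0.006]
ft_force: [-0.9, -0.9, 0.6]
grip_width: 1.0
w3 clk 3.12 pos [663.8 -71.1  29.2] jawdeg 45.67 toolz [ 1.180e-02 -9.000e-04 -9.999e-01] F [-0.9 -0.9  0.6] g 1.0
```

View pics/w3.png

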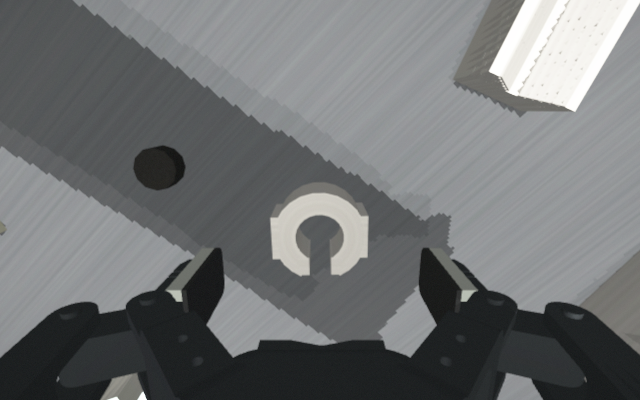

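```bash
python3 -m jog '[[[0,0,0],[0,0.01,0],100],[[0,0,0],[0,0,0],55],[[0,0,0],[0,0,0],40],[[0,0,0],[0,0,0],40],[[0,0,0],[0,0,0],40]]' 60; python3 snap.py wrist w4
```

```text
clock: 3.8
position: [0.6665, -0.0711, 0.0336]
ee_rot: [0.377, 0.926, 0.001, 0.004]
ft_force: [0.3, 0.6, 0.3]
grip_width: 0.398
w4 clk 3.8 pos [666.5 -71.1  33.6] jawdeg 45.66 toolz [ 0.007  -0.0014 -1.    ] F [0.3 0.6 0.3] g 0.398
```

View pics/w4.png

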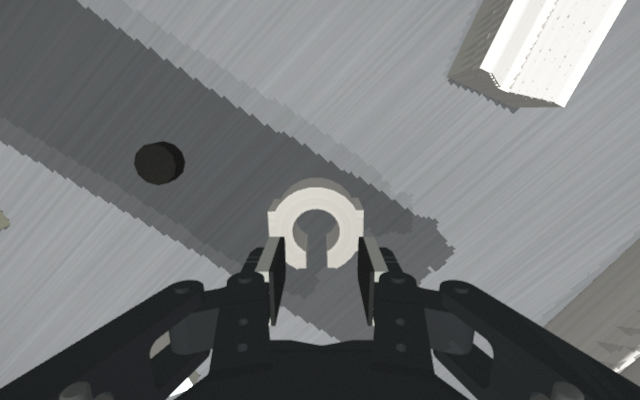

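```bash
python3 - <<'E'
from h import *
from scipy.spatial.transform import Rotation as R
z=load('w4'); P=cloud(z); r=R.from_quat(z['rot'])
T=r.inv().apply(P.reshape(-1,3)-z['pos']).reshape(P.shape)*1000
np.set_printoptions(linewidth=200,suppress=True)
for (u,v) in [(265,250),(267,270),(275,270),(280,245),(276,300),(272,318),(245,255),(372,300),(385,270),(375,240),(370,245),(300,215),(318,195),(318,230),(280,215),(355,215)]:
    print(u,v,np.round(T[v,u],1),'world z',round(P[v,u,2]*1000,1))
crop('w4',230,410,170,340,4,'c5')
E
```

```text
265 250 [ 10.6 -22.9 -37.1] world z 70.5
267 270 [ 10.5 -19.3 -54.3] world z 87.7
275 270 [  8.8 -17.  -51.1] world z 84.6
280 245 [ 10.4 -17.5 -31.5] world z 64.9
276 300 [ -2.8 -16.9 -52.3] world z 85.8
272 318 [ -7.5 -17.9 -56.7] world z 90.2
245 255 [-25.4 -49.9  36.5] world z -3.0
372 300 [ -1.   18.4 -55.2] world z 88.9
385 270 [ 10.3  22.8 -54. ] world z 87.6
375 240 [ 10.5  23.7 -26.1] world z 59.7
370 245 [ 10.7  20.6 -32.2] world z 65.7
300 215 [  2.4 -13.4  35.2] world z -1.7
318 195 [22.1 -1.7  8.7] world z 24.7
318 230 [-7.5 -2.1 35. ] world z -1.4
280 215 [ 10.7 -22.5   9.3] world z 24.2
355 215 [10.5 18.4  9.8] world z 23.7
```

View pics/c5.png

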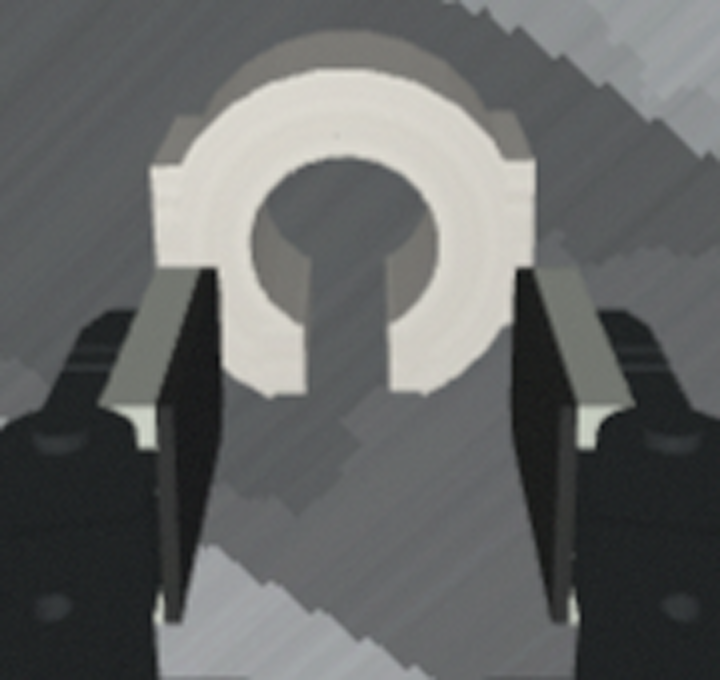

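```bash
python3 snap.py side s1; python3 -c "
from h import *
crop('s1',200,420,60,260,3.6,'c6')"
```

```text
s1 clk 3.85 pos [666.5 -71.   33.5] jawdeg 45.66 toolz [ 0.0069 -0.0013 -1.    ] F [0.5 0.1 0.6] g 0.398
```

View pics/c6.png

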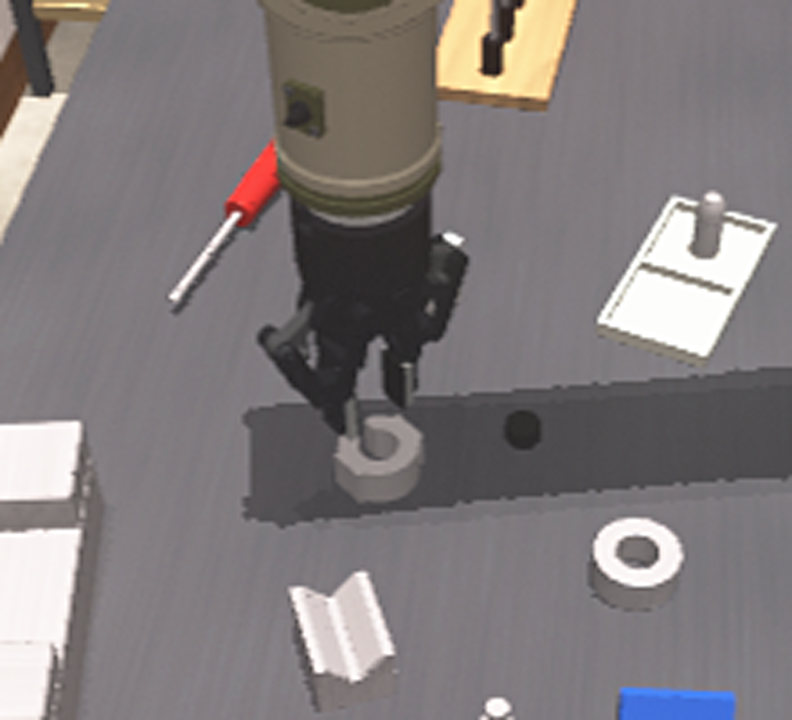

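```bash
python3 - <<'E'
from h import *
np.set_printoptions(suppress=True)
z=load('s1'); P=cloud(z)*1000
for (u,v) in [(297,171),(298,175),(298,178),(298,180),(313,162),(313,166),(313,169),(313,171),(296,190),(312,197),(305,198)]: print(u,v,np.round(P[v,u],1))
E
```

```text
297 171 [672.2 -48.8  88.5]
298 175 [671.1 -51.   74.1]
298 178 [671.4 -49.8  65.9]
298 180 [671.5 -49.1  60.3]
313 162 [641.8 -77.8  89.5]
313 166 [642.1 -77.9  77.3]
313 169 [642.4 -78.4  67.5]
313 171 [642.4 -77.8  61.8]
296 190 [678.  -50.7  25.3]
312 197 [643.1 -53.9   1.9]
305 198 [657.9 -46.    5.7]
```

The side and wrist views agree: the fingertips are about 24 mm above the reported TCP height. The grip closed above the collar without touching it. I'll measure fingertip height from images from now on, so I'm reopening and going lower.

```bash
python3 -m jog '[[[-0.003,0,0],[0,0.006,0],100],[[-0.001,0,-0.01],[0,0,0],100],[[0,0,-0.01],[0,0,0],100],[[0,0,-0.01],[0,0,0],100],[[0,0,0],[0,0,0],100]]' 60; python3 snap.py wrist w5; python3 snap.py side s2; python3 -c "
from h import *
crop('s2',200,420,60,260,3.6,'c7')"
```

```text
clock: 4.53
position: [0.6613, -0.0711, 0.0002]
ee_rot: [0.377, 0.926, -0.001, -0.0]
ft_force: [1.6, -0.0, 0.0]
grip_width: 0.996
w5 clk 4.53 pos [ 6.613e+02 -7.110e+01  2.000e-01] jawdeg 45.66 toolz [-0.0014 -0.0012 -1.    ] F [ 1.6 -0.   0. ] g 0.996
s2 clk 4.58 pos [661.6 -71.1   0.8] jawdeg 45.66 toolz [-5.0e-04 -1.2e-03 -1.0e+00] F [ 0.6 -0.1  0.5] g 1.003
```

View pics/c7.png

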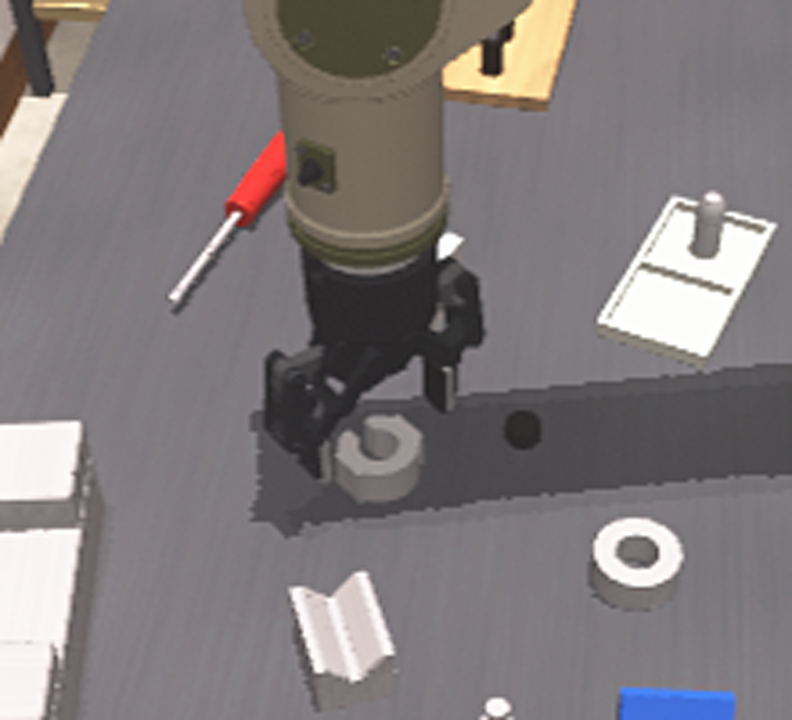

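View pics/w5.png

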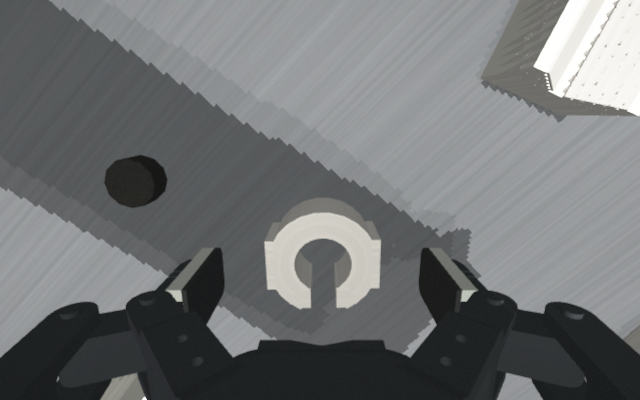

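```bash
python3 -m jog '[[[0.001,0,-0.009],[0,0,0],100],[[0,0,-0.009],[0,0,0],80],[[0,0,0],[0,0,0],45],[[0,0,0],[0,0,0],45],[[0,0,0],[0,0,0],45]]' 60; python3 snap.py side s3; python3 snap.py wrist w6;  python3 - <<'E'
from h import *
crop('s3',200,420,60,260,3.6,'c8')
E
```

```text
clock: 5.25
position: [0.6638, -0.071, -0.017]
ee_rot: [0.377, 0.926, -0.0, 0.001]
ft_force: [0.0, 0.2, -0.7]
grip_width: 0.592
s3 clk 5.25 pos [663.8 -71.  -17. ] jawdeg 45.66 toolz [ 0.0018 -0.0014 -1.    ] F [ 0.   0.2 -0.7] g 0.592
w6 clk 5.3 pos [663.8 -71.  -17. ] jawdeg 45.66 toolz [ 0.0018 -0.0014 -1.    ] F [-0.1  0.1  0.5] g 0.6
```

View pics/c8.png

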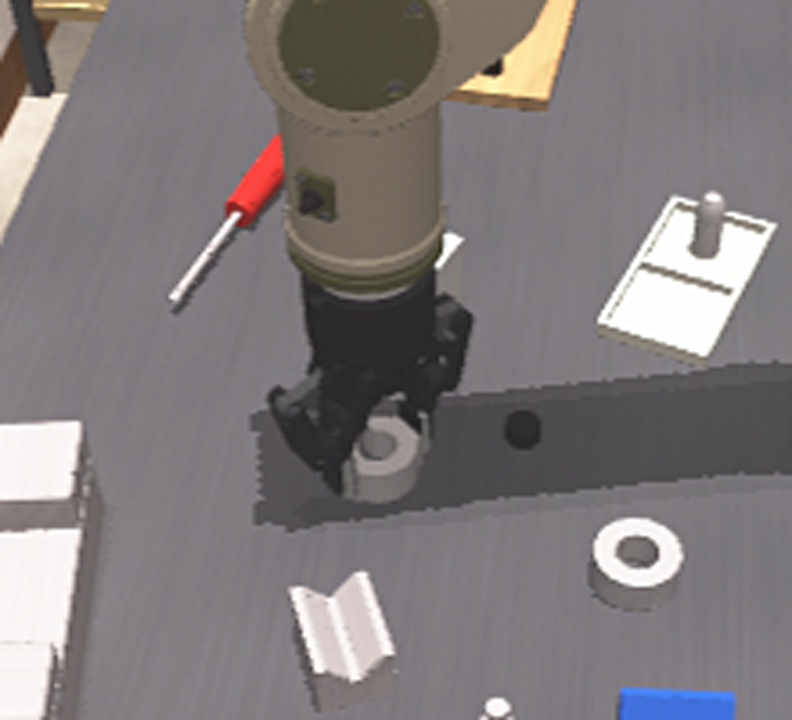

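View pics/w6.png

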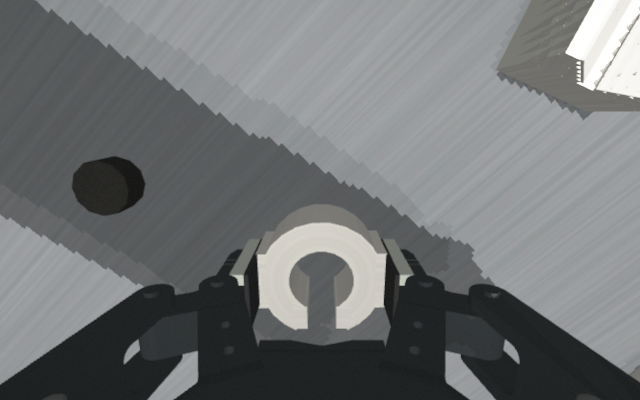

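Gripped at 0.60 (about 51–52 mm). Next I lift it and carry it to the post tray.

```bash
python3 -m jog '[[[0,0,0.04],[0,0,0],45],[[0,0,0.05],[0,0,0],45],[[-0.02,-0.024,0.02],[0,0,-0.12],45],[[-0.026,-0.03,0],[0,0,-0.15],45],[[-0.026,-0.03,0],[0,0,-0.15],45]]'; python3 -m jog '[[[-0.026,-0.03,0],[0,0,-0.15],45],[[-0.026,-0.03,0],[0,0,-0.15],45],[[-0.026,-0.03,0],[0,0,-0.15],45],[[-0.02,-0.02,0],[0,0,-0.1],45],[[0,0,0],[0,0,0],45]]'; python3 snap.py wrist w7
```

```text
clock: 5.98
position: [0.5893, -0.153, 0.0943]
ee_rot: [0.564, 0.825, 0.001, -0.001]
ft_force: [0.4, -0.6, -2.5]
grip_width: 0.596
clock: 6.6
position: [0.4839, -0.2695, 0.0936]
ee_rot: [0.776, 0.631, -0.0, -0.001]
ft_force: [-0.1, 0.4, -0.9]
grip_width: 0.594
w7 clk 6.6 pos [ 483.9 -269.5   93.6] jawdeg -11.74 toolz [-9.0e-04  1.1e-03 -1.0e+00] F [-0.1  0.4 -0.9] g 0.594
```

View pics/w7.png

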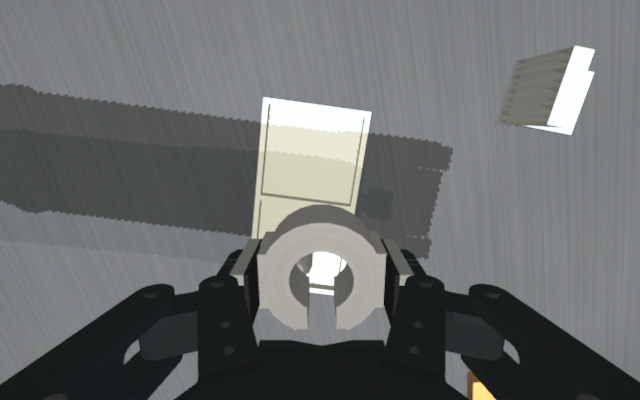

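```bash
python3 - <<'E'
from h import *
np.set_printoptions(suppress=True)
z=load('w7'); P=cloud(z)*1000
crop('w7',245,385,85,235,5,'c9')
a=np.radians(-19.5); c=np.array([470.2,-271.1]); ex=np.array([np.cos(a),np.sin(a)]); ey=np.array([-np.sin(a),np.cos(a)])
print('pred corners',[np.round(c+sx*39*ex+75*ey,1) for sx in(-1,1)], 'post',c-36*ey)
print(px2w(z,263,97,.012)*1000,px2w(z,371,112,.012)*1000)
E
```

```text
pred corners [array([ 458.5, -187.4]), array([ 532. , -213.4])] post [ 458.18295307 -305.03509368]
[ 458.95769675 -187.33757549   12.        ] [ 532.1357586  -213.10819299   12.        ]
```

View pics/c9.png

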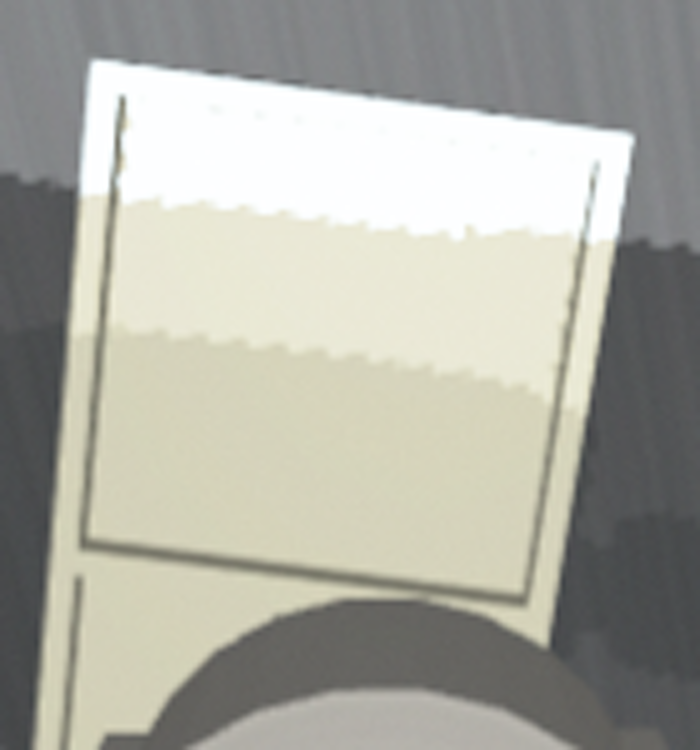

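```bash
python3 -m jog '[[[-0.014,-0.02,0],[0,0,-0.08],45],[[-0.01,-0.014,0],[0,0,-0.05],45],[[0,0,0],[0,0,0],45],[[0,0,0],[0,0,0],45]]'; python3 snap.py wrist w8
```

```text
clock: 7.15
position: [0.4617, -0.3011, 0.0934]
ee_rot: [0.814, 0.581, 0.001, -0.001]
ft_force: [0.0, 0.1, -2.3]
grip_width: 0.593
w8 clk 7.15 pos [ 461.7 -301.1   93.4] jawdeg -19.0 toolz [ 7.0e-04  3.1e-03 -1.0e+00] F [ 0.   0.1 -2.3] g 0.593
```

View pics/w8.png

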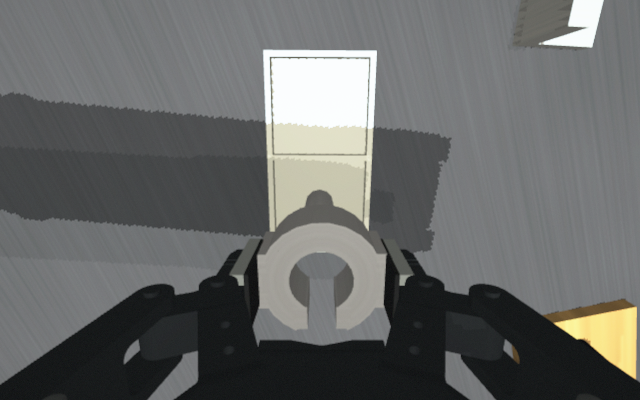

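```bash
python3 - <<'E'
from h import *
np.set_printoptions(suppress=True)
z=load('w8')
crop('w8',250,390,170,300,5,'c10')
print(px2w(z,319.5,197,.052)*1000)
for (u,v) in [(263.5,50),(377,50),(271,154.5),(368,154)]: print(px2w(z,u,v,.012)*1000)
E
python3 -m jog '[[[-0.003,-0.004,-0.015],[0.003,0,-0.008],45],[[0,0,-0.012],[0,0,0],45],[[0,0,0],[0,0,0],45],[[0,0,0],[0,0,0],45]]'
```

```text
[ 464.95621952 -288.81817943   52.        ]
[ 459.14355687 -187.81340425   12.        ]
[ 532.54417231 -213.18254605   12.        ]
[ 438.0428145  -256.06047787   12.        ]
[ 506.01168783 -279.12715918   12.        ]
clock: 7.7
position: [0.4588, -0.3039, 0.0636]
ee_rot: [0.816, 0.578, 0.002, -0.003]
ft_force: [-0.1, 0.2, -1.6]
grip_width: 0.598
```

View pics/c10.png

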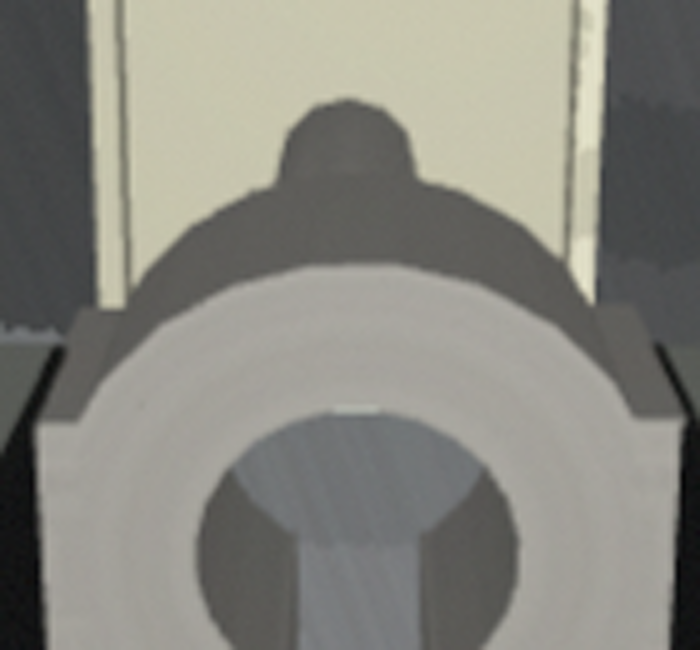

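```bash
python3 - <<'E'
from h import *
z=load('w8')
def proj(p):
    q=z['V'][:3,:3]@np.array(p)+z['V'][:3,3]; q=z['K']@q; return q[:2]/q[2]
ey=np.array([.3338,.9426])
for pc in ([.4582,-.305],):
    e=np.array(pc)+.011*ey; print(proj([*e,.004]),proj([*pc,.004]))
E
python3 snap.py wrist w9; python3 -c "
from h import *
crop('w9',250,390,170,300,5,'c11')"
```

```text
[318.60978037 189.79512069] [318.52887592 203.27488565]
w9 clk 7.7 pos [ 458.8 -303.9   63.6] jawdeg -19.33 toolz [-3.0e-04  7.6e-03 -1.0e+00] F [-0.1  0.2 -1.6] g 0.598
```

View pics/c11.png

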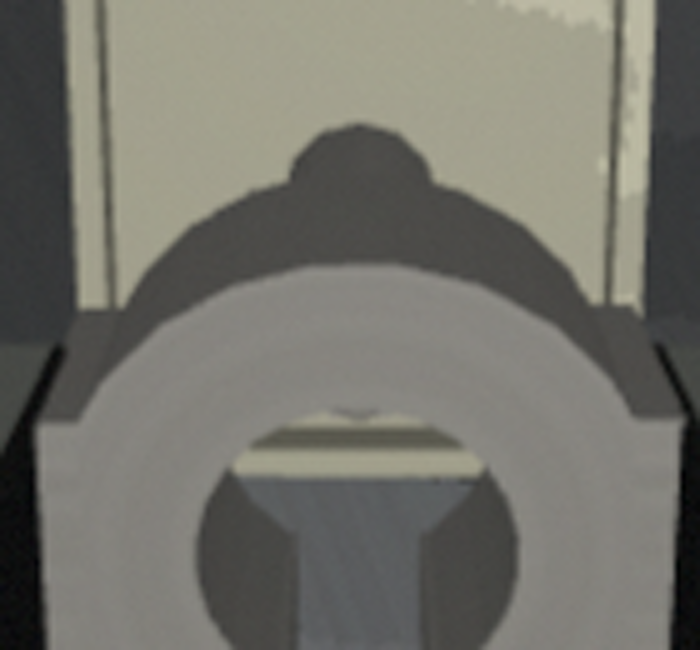

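```bash
python3 -m jog '[[[-0.001,-0.0015,-0.012],[-0.008,0,-0.002],45],[[0,0,-0.01],[0,0,0],45],[[0,0,0],[0,0,0],45],[[0,0,0],[0,0,0],45]]'; python3 snap.py wrist w10; python3 -c "
from h import *
crop('w10',250,390,170,300,5,'c12')"
```

```text
clock: 8.25
position: [0.4578, -0.3054, 0.0402]
ee_rot: [0.816, 0.578, -0.0, 0.0]
ft_force: [0.1, 0.0, -2.7]
grip_width: 0.596
w10 clk 8.25 pos [ 457.8 -305.4   40.2] jawdeg -19.44 toolz [-0.     -0.0011 -1.    ] F [ 0.1  0.  -2.7] g 0.596
```

View pics/c12.png

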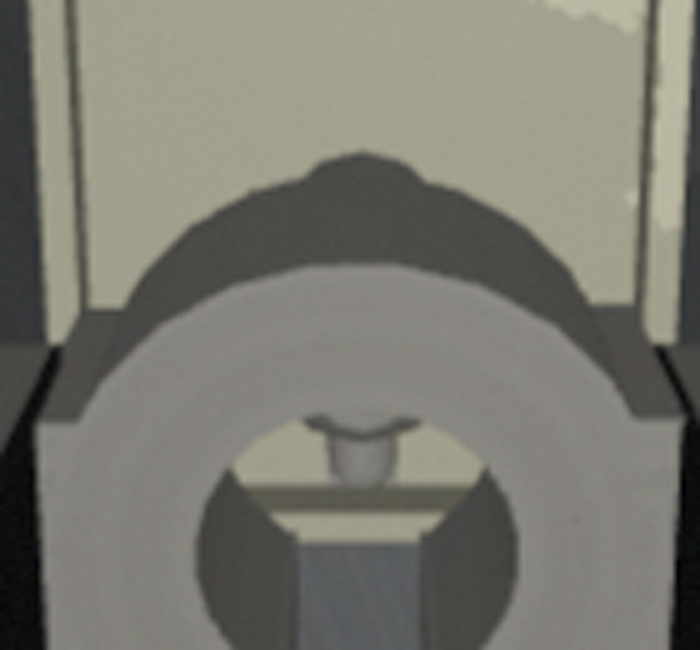

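```bash
python3 -m jog '[[[0.0005,0,-0.009],[0,0,0],45],[[0,0,-0.008],[0,0,0],45],[[0,0,0],[0,0,0],45]]'; python3 -m jog '[[[0,0,-0.006],[0,0,0],45],[[0,0,-0.006],[0,0,0],45],[[0,0,0],[0,0,0],45]]'; python3 snap.py wrist w11; python3 -c "
from h import *
crop('w11',250,390,170,300,5,'c13')"
```

```text
clock: 8.68
position: [0.4584, -0.3054, 0.0221]
ee_rot: [0.816, 0.578, -0.0, 0.001]
ft_force: [-0.6, 0.6, -1.9]
grip_width: 0.597
clock: 9.05
position: [0.4584, -0.3054, 0.0093]
ee_rot: [0.816, 0.578, -0.0, 0.001]
ft_force: [0.5, 0.7, -2.4]
grip_width: 0.597
w11 clk 9.05 pos [ 458.4 -305.4    9.3] jawdeg -19.45 toolz [ 2.0e-04 -1.3e-03 -1.0e+00] F [ 0.5  0.7 -2.4] g 0.597
```

View pics/c13.png

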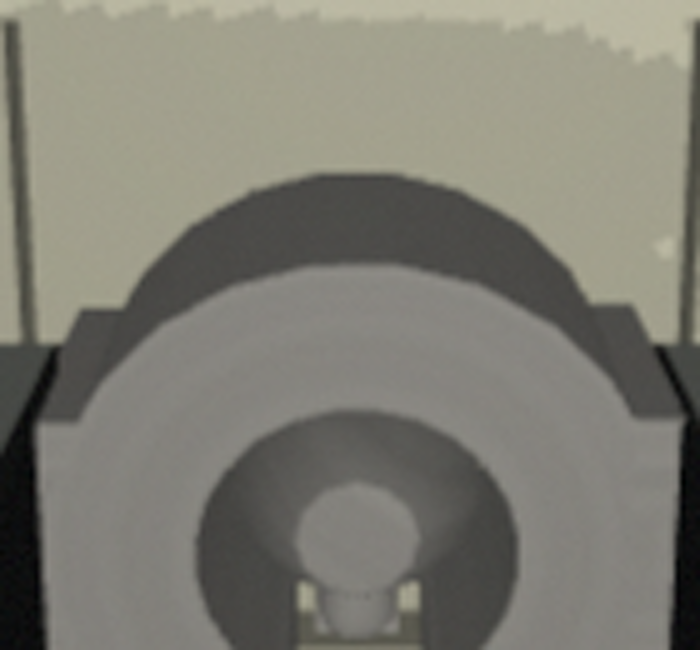

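```bash
python3 -m jog '[[[0,0,-0.006],[0,0,0],45],[[0,0,-0.006],[0,0,0],45],[[0,0,0],[0,0,0],45]]'; python3 -m jog '[[[0,0,-0.004],[0,0,0],45],[[0,0,-0.003],[0,0,0],45],[[0,0,0],[0,0,0],45]]'; python3 -m jog '[[[0,0,-0.002],[0,0,0],45],[[0,0,0],[0,0,0],45]]'
```

```text
clock: 9.48
position: [0.4587, -0.3057, -0.0031]
ee_rot: [0.816, 0.577, -0.0, 0.001]
ft_force: [-0.9, -0.3, -2.2]
grip_width: 0.594
clock: 9.85
position: [0.4588, -0.3057, -0.0105]
ee_rot: [0.816, 0.577, -0.0, 0.001]
ft_force: [0.1, -0.8, -2.9]
grip_width: 0.595
clock: 10.1
position: [0.4589, -0.3058, -0.0125]
ee_rot: [0.816, 0.577, -0.0, 0.001]
ft_force: [-0.8, -0.6, -2.7]
grip_width: 0.598
```

```bash
python3 -m jog '[[[0,0,-0.001],[0,0,0],45],[[0,0,0],[0,0,0],45]]';python3 -m jog '[[[0,0,-0.001],[0,0,0],45],[[0,0,0],[0,0,0],45]]'
```

```text
clock: 10.35
position: [0.4592, -0.306, -0.013]
ee_rot: [0.816, 0.577, -0.0, 0.001]
ft_force: [0.7, -0.2, -1.6]
grip_width: 0.598
clock: 10.6
position: [0.4593, -0.3061, -0.013]
ee_rot: [0.816, 0.577, -0.0, 0.002]
ft_force: [-0.4, -0.4, -2.3]
grip_width: 0.592
```

```bash
python3 -m jog '[[[0,0,0],[0,0,0],70],[[0,0,0],[0,0,0],80],[[0,0,0.02],[0,0,0],100],[[0,0,0.04],[0,0,0],100],[[0,0,0.05],[0,0,0],100]]';python3 -m jog '[[[0,0,0.03],[0,0,0],100],[[0,0,0],[0,0,0],100]]'; python3 snap.py wrist w12;  python3 - <<'E'
from h import *
z=load('w12'); P=cloud(z)*1000
from workcell import sensors
crop('w12',230,430,120,320,4,'c14')
E
```

```text
clock: 11.22
position: [0.4572, -0.3044, 0.097]
ee_rot: [0.816, 0.578, -0.001, -0.001]
ft_force: [0.9, -0.1, 0.7]
grip_width: 1.0
clock: 11.48
position: [0.4602, -0.3059, 0.1347]
ee_rot: [0.816, 0.578, 0.001, 0.003]
ft_force: [-0.0, 0.1, 0.2]
grip_width: 0.997
w12 clk 11.47 pos [ 460.2 -305.9  134.7] jawdeg -19.42 toolz [ 0.0055 -0.0045 -1.    ] F [-0.   0.1  0.2] g 0.997
```

View pics/c14.png

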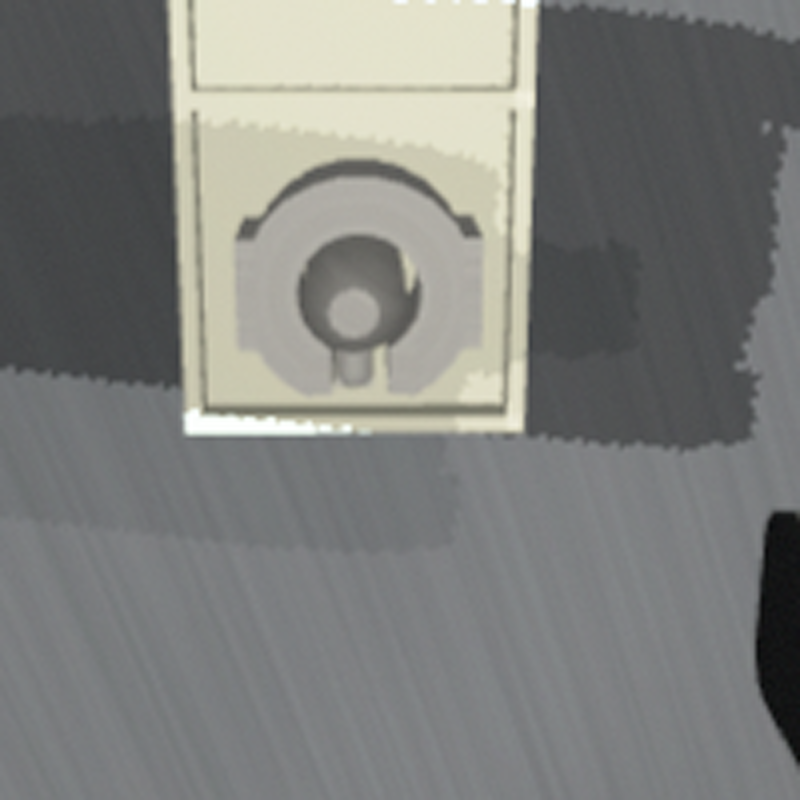

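```bash
python3 - <<'E'
from h import *
z=load('w12'); P=cloud(z)*1000
for u,v in [(297,192),(340,192),(318,172),(302,210),(332,212)]: print(np.round(np.median(P[v-2:v+3,u-2:u+3].reshape(-1,3),0),1))
print('floor',np.round(np.median(P[150:156,290:340].reshape(-1,3),0),1))
E
```

```text
[ 442.  -299.3   29. ]
[ 475.7 -311.6   28.8]
[ 464.  -289.4   28.6]
[ 440.2 -315.7   28.7]
[ 463.7 -326.1   28.8]
floor [ 465.3 -276.1    2.8]
```

The collar is seated: its top is 26 mm above the tray floor, with the slot over the key. Next is the angle stop.

```bash
python3 -m jog '[[[0.04,0.018,0],[0,0,-0.02],100],[[0.05,0.023,-0.01],[0,0,-0.02],100],[[0.045,0.022,-0.01],[0,0,-0.01],100],[[0.035,0.018,-0.01],[0,0,0],100],[[0,0,0],[0,0,0],100]]'; python3 snap.py wrist w13
```

```text
clock: 12.15
position: [0.6316, -0.2218, 0.0982]
ee_rot: [0.832, 0.555, -0.001, 0.001]
ft_force: [-0.6, 0.3, -0.1]
grip_width: 0.999
w13 clk 12.15 pos [ 631.6 -221.8   98.2] jawdeg -22.57 toolz [-0.0012 -0.0023 -1.    ] F [-0.6  0.3 -0.1] g 0.999
```

View pics/w13.png

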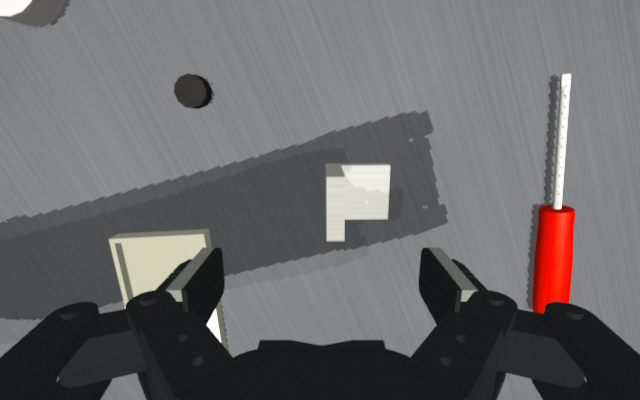

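```bash
python3 - <<'E'
from h import *
z=load('w13'); P=cloud(z)
p=P[150:250,315:400].reshape(-1,3)
for lo,hi in [(.048,.06),(.005,.014)]:
    q=p[(p[:,2]>lo)&(p[:,2]<hi)]; print(cv2.minAreaRect((q[:,:2]*1000).astype(np.float32)),np.median(q[:,2]))
from workcell import sensors; print(sensors.get_obs()['position'])
E
```

```text
((641.8599853515625, -222.45159912109375), (44.228477478027344, 11.551568984985352), 67.64665985107422) 0.0537178074179334
((659.4561157226562, -229.7821807861328), (44.49597930908203, 49.81664276123047), 67.65473175048828) 0.008739630024820356
[ 0.63055251 -0.22350293  0.0986672 ]
```

```bash
python3 -m jog '[[[0.01,0.001,-0.025],[0,0,0],100],[[0,0,-0.025],[0,0,0],100],[[0,0,0],[0,0,0],100]]'; python3 snap.py wrist w14
```

```text
clock: 12.58
position: [0.638, -0.226, 0.0472]
ee_rot: [0.833, 0.553, -0.003, 0.001]
ft_force: [-0.3, -0.0, 0.4]
grip_width: 0.998
w14 clk 12.57 pos [ 638.  -226.    47.2] jawdeg -22.89 toolz [-0.0034 -0.0055 -1.    ] F [-0.3 -0.   0.4] g 0.998
```

View pics/w14.png

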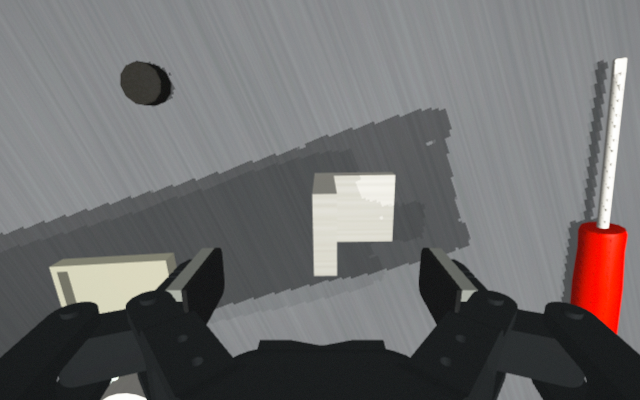

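```bash
python3 -m jog '[[[0.003,0.0035,-0.02],[0.005,-0.003,0.008],100],[[0,0,-0.022],[0,0,0],100],[[0,0,0],[0,0,0],100]]'; python3 snap.py wrist w15
```

```text
clock: 13.0
position: [0.6422, -0.2239, 0.0063]
ee_rot: [0.831, 0.556, 0.001, 0.002]
ft_force: [-0.4, 0.4, -0.8]
grip_width: 0.997
w15 clk 13.0 pos [ 642.2 -223.9    6.3] jawdeg -22.49 toolz [ 0.004  -0.0021 -1.    ] F [-0.4  0.4 -0.8] g 0.997
```

View pics/w15.png

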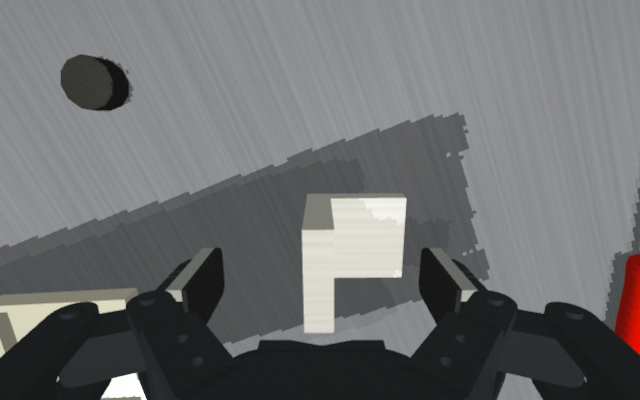

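```bash
python3 -m jog '[[[-0.001,0,-0.002],[0,0.003,0],60],[[0,0,0],[0,0,0],5],[[0,0,0],[0,0,0],5],[[0,0,0],[0,0,0],5],[[0,0,0],[0,0,0],5]]' 60; python3 -m jog '[[[0,0,0],[0,0,0],5],[[0,0,0],[0,0,0],5]]';  python3 snap.py wrist w16
```

```text
clock: 13.68
position: [0.6432, -0.2242, 0.0075]
ee_rot: [0.831, 0.556, 0.001, 0.003]
ft_force: [-0.3, -0.8, -0.8]
grip_width: 0.128
clock: 13.92
position: [0.6431, -0.2243, 0.0075]
ee_rot: [0.831, 0.556, 0.001, 0.003]
ft_force: [-0.2, 0.4, 0.8]
grip_width: 0.131
w16 clk 13.93 pos [ 643.1 -224.3    7.5] jawdeg -22.49 toolz [ 0.0052 -0.0034 -1.    ] F [-0.2  0.4  0.8] g 0.131
```

View pics/w16.png

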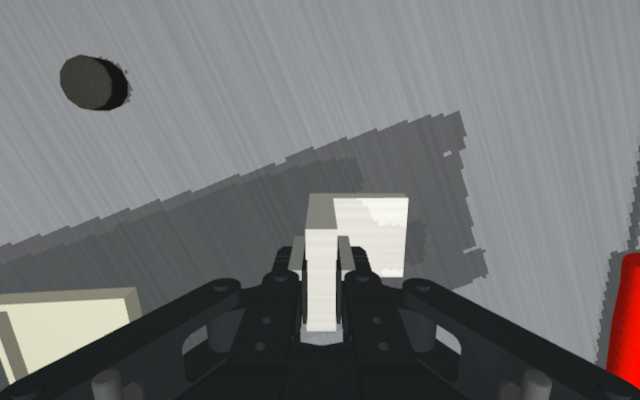

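```bash
python3 -m jog '[[[0,0,0.04],[0,0,0],5],[[0,0,0.04],[0,0,0],5],[[-0.035,-0.001,0],[0,0,0.02],5],[[-0.045,-0.002,0],[0,0,0.02],5],[[-0.045,-0.002,0],[0,0,0.01],5]]'; python3 -m jog '[[[-0.03,-0.001,0],[0,0,0],5],[[0,0,0],[0,0,0],5],[[0,0,0],[0,0,0],5]]';  python3 snap.py wrist w17
```

```text
clock: 14.6
position: [0.516, -0.2273, 0.0877]
ee_rot: [0.816, 0.578, 0.001, 0.002]
ft_force: [-0.4, -0.7, -1.3]
grip_width: 0.13
clock: 14.98
position: [0.4822, -0.2292, 0.0876]
ee_rot: [0.817, 0.577, 0.0, 0.002]
ft_force: [-0.0, -0.4, -0.9]
grip_width: 0.128
w17 clk 14.97 pos [ 482.2 -229.2   87.6] jawdeg -19.52 toolz [ 0.0021 -0.0025 -1.    ] F [-0.  -0.4 -0.9] g 0.128
```

View pics/w17.png

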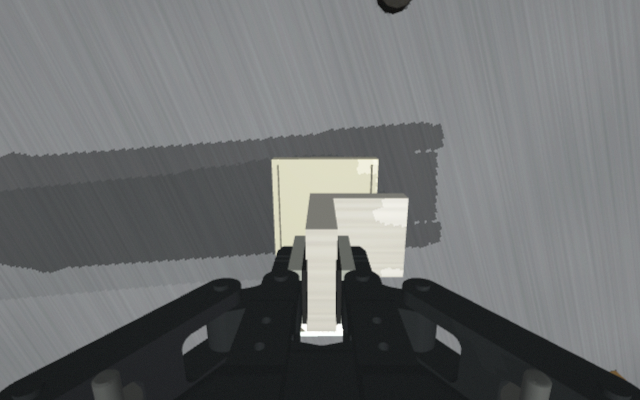

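```bash
python3 -m jog '[[[-0.012,-0.001,-0.01],[0,0,0],5],[[-0.006,-0.001,-0.02],[0,0,0],5],[[0,0,-0.01],[0,0,0],5],[[0,0,0],[0,0,0],5],[[0,0,0],[0,0,0],5]]';  python3 snap.py wrist w18
```

```text
clock: 15.65
position: [0.4642, -0.2302, 0.0447]
ee_rot: [0.816, 0.578, 0.0, 0.001]
ft_force: [0.1, -0.2, -0.3]
grip_width: 0.13
w18 clk 15.65 pos [ 464.2 -230.2   44.7] jawdeg -19.37 toolz [ 1.4e-03 -7.0e-04 -1.0e+00] F [ 0.1 -0.2 -0.3] g 0.13
```

View pics/w18.png

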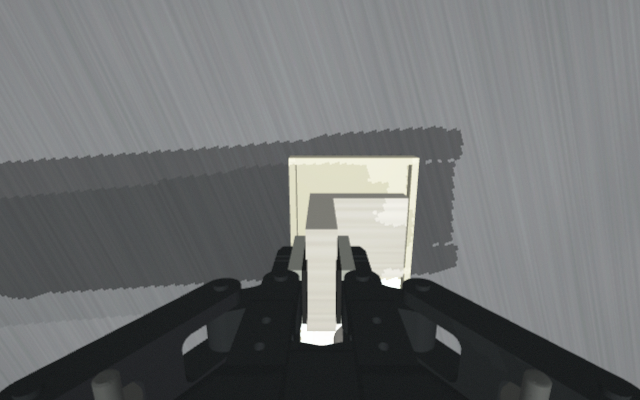

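```bash
python3 -m jog '[[[0,-0.001,-0.012],[0,0,0],5],[[0,0,-0.012],[0,0,0],5],[[0,0,0],[0,0,0],5],[[0,0,0],[0,0,0],5]]';  python3 -m jog '[[[0,0,-0.005],[0,0,0],5],[[0,0,0],[0,0,0],5]]'; python3 -m jog '[[[0,0,-0.003],[0,0,0],5],[[0,0,0],[0,0,0],5]]'
```

```text
clock: 16.2
position: [0.4648, -0.2313, 0.0194]
ee_rot: [0.816, 0.578, 0.001, 0.001]
ft_force: [0.0, -0.6, -1.3]
grip_width: 0.125
clock: 16.45
position: [0.4649, -0.2314, 0.0144]
ee_rot: [0.816, 0.578, 0.001, 0.001]
ft_force: [-0.4, -0.3, -1.9]
grip_width: 0.129
clock: 16.7
position: [0.4653, -0.2316, 0.0115]
ee_rot: [0.816, 0.578, 0.001, 0.002]
ft_force: [0.3, -0.7, -2.2]
grip_width: 0.132
```

```bash
python3 -m jog '[[[0,0,-0.001],[0,0,0],5],[[0,0,0],[0,0,0],5]]'; python3 -m jog '[[[0,0,0],[0,0,0],25],[[0,0,0],[0,0,0],50],[[0,0,0],[0,0,0],80],[[0,0,0.01],[0,0,0],100],[[0,0,0.03],[0,0,0],100]]'; python3 -m jog '[[[0,0,0.04],[0,0,0],100],[[0,0,0.03],[0,0,0],100],[[0,0,0],[0,0,0],100]]'; python3 snap.py wrist w19
```

```text
clock: 16.95
position: [0.4655, -0.2316, 0.0115]
ee_rot: [0.816, 0.578, 0.001, 0.002]
ft_force: [-0.1, 0.2, -1.2]
grip_width: 0.131
clock: 17.58
position: [0.4643, -0.2311, 0.0512]
ee_rot: [0.816, 0.578, 0.0, 0.0]
ft_force: [0.1, -0.3, 0.6]
grip_width: 0.998
clock: 17.95
position: [0.4657, -0.2314, 0.1275]
ee_rot: [0.816, 0.578, 0.001, 0.003]
ft_force: [-0.1, -0.1, 0.1]
grip_width: 1.004
w19 clk 17.95 pos [ 465.7 -231.4  127.5] jawdeg -19.34 toolz [ 0.0052 -0.0026 -1.    ] F [-0.1 -0.1  0.1] g 1.004
```

View pics/w19.png

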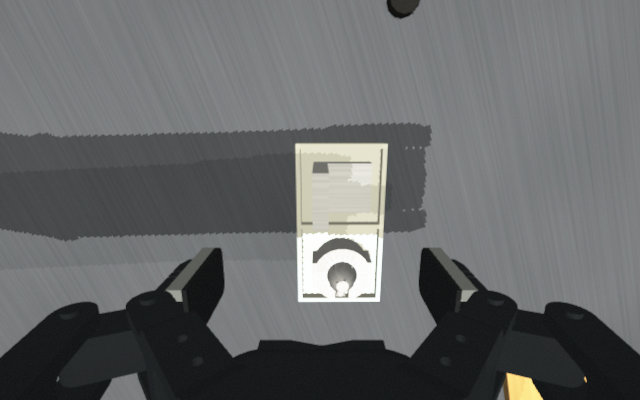

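```bash
python3 - <<'E'
from h import *
z=load('w19'); P=cloud(z)
p=P[145:235,295:385].reshape(-1,3)
for lo,hi in [(.052,.065),(.0125,.018)]:
    q=p[(p[:,2]>lo-.001)&(p[:,2]<hi)]; print(cv2.minAreaRect((q[:,:2]*1000).astype(np.float32)),np.median(q[:,2]))
crop('w19',285,400,130,310,4,'c15')
E
```

```text
((465.88934326171875, -230.76715087890625), (44.58775329589844, 11.246963500976562), 70.7300033569336) 0.05779603507905143
((482.01446533203125, -238.84414672851562), (79.63021087646484, 77.70267486572266), 70.62588500976562) 0.012713692262230538
```

View pics/c15.png

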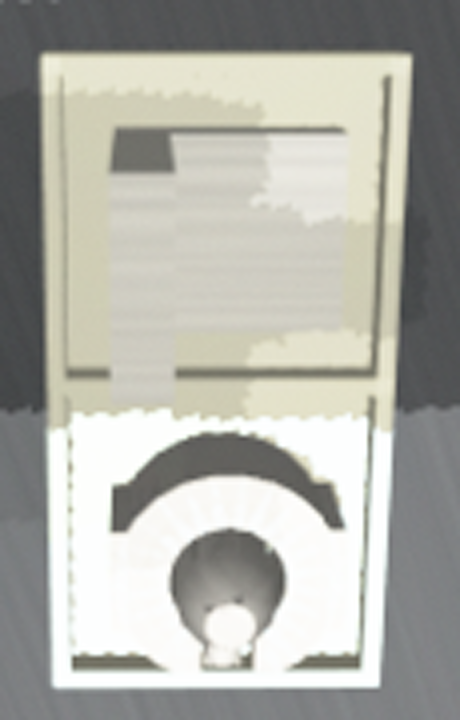

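```bash
python3 -m jog '[[[0.026,0.04,0],[0,0,0.1],100],[[0.026,0.04,0],[0,0,0.1],100],[[0.026,0.04,0],[0,0,0.1],100],[[0.026,0.04,0],[0,0,0.1],100],[[0.026,0.04,0],[0,0,0.1],100]]'; python3 -m jog '[[[0.026,0.04,0],[0,0,0.1],100],[[0.022,0.034,0],[0,0,0.09],100],[[0.012,0.02,-0.01],[0,0,0.05],100],[[0,0,0],[0,0,0],100],[[0,0,0],[0,0,0],100]]'; python3 snap.py wrist w20
```

```text
clock: 18.62
position: [0.5935, -0.0296, 0.1215]
ee_rot: [0.645, 0.764, -0.001, -0.001]
ft_force: [1.2, -0.3, -0.0]
grip_width: 0.999
clock: 19.25
position: [0.6525, 0.0716, 0.1051]
ee_rot: [0.543, 0.84, -0.003, -0.005]
ft_force: [0.1, 0.1, 0.6]
grip_width: 1.004
w20 clk 19.25 pos [652.5  71.6 105.1] jawdeg 24.19 toolz [-0.011  -0.     -0.9999] F [0.1 0.1 0.6] g 1.004
```

View pics/w20.png

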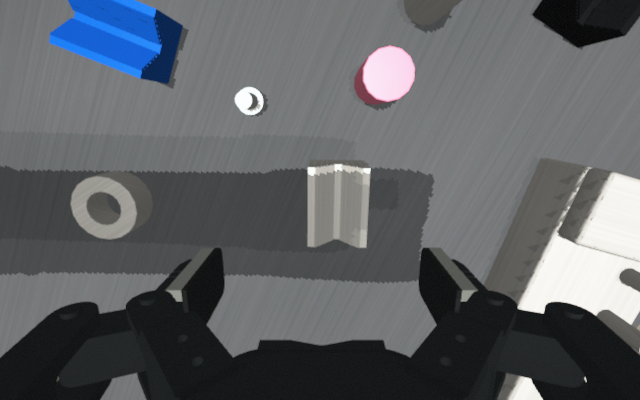

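```bash
python3 - <<'E'
from h import *
z=load('w20'); P=cloud(z)
p=P[155:255,295:385].reshape(-1,3)
for lo,hi in [(.034,.045),(.012,.045)]:
    q=p[(p[:,2]>lo-.001)&(p[:,2]<hi)]; print(cv2.minAreaRect((q[:,:2]*1000).astype(np.float32)),np.median(q[:,2]))
from workcell import sensors; print(sensors.get_obs()['position'])
q=P[150:300,480:640].reshape(-1,3);q=q[q[:,2]>.02]; print('machine min x',np.percentile(q[:,0],1),'maxz',q[:,2].max())
E
```

```text
((664.167724609375, 73.94986724853516), (43.864776611328125, 60.68071746826172), 23.41066551208496) 0.03816379794183456
((664.137939453125, 73.9384536743164), (43.98440933227539, 60.58221435546875), 23.235477447509766) 0.03362066863937531
[0.65240019 0.07154438 0.10508131]
machine min x 0.6930458744362092 maxz 0.2655541135096197
```

```bash
python3 -m jog '[[[0.008,0.002,-0.02],[0,-0.008,-0.015],100],[[0.002,0,-0.03],[0,0,0],100],[[0,0,-0.015],[0,0,0],100],[[0,0,0],[0,0,0],100]]'; python3 snap.py wrist w21
```

```text
clock: 19.8
position: [0.6628, 0.0698, 0.0362]
ee_rot: [0.553, 0.833, -0.001, -0.0]
ft_force: [-0.2, 0.2, 0.3]
grip_width: 0.993
w21 clk 19.8 pos [662.8  69.8  36.2] jawdeg 22.9 toolz [-0.0019 -0.0019 -1.    ] F [-0.2  0.2  0.3] g 0.993
```

View pics/w21.png

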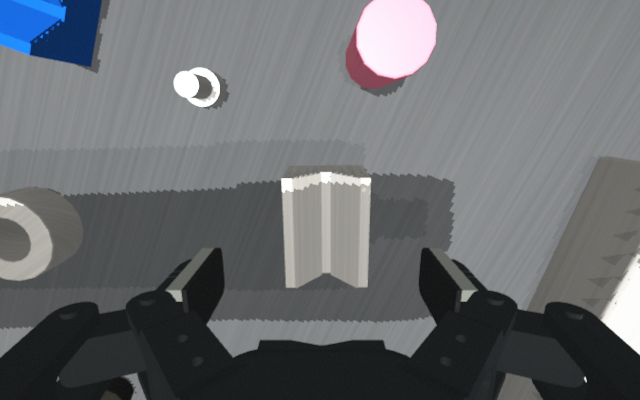

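```bash
python3 -m jog '[[[0.001,0.004,-0.016],[0,0,0.006],100],[[0,0,-0.016],[0,0,0],100],[[0,0,-0.015],[0,0,0],100],[[0,0,0],[0,0,0],100]]'; python3 -m jog '[[[0,0,0],[0,0,0],70],[[0,0,0],[0,0,0],40],[[0,0,0],[0,0,0],40],[[0,0,0],[0,0,0],40]]' 80; python3 snap.py wrist w22
```

```text
clock: 20.35
position: [0.6649, 0.0743, -0.012]
ee_rot: [0.55, 0.835, -0.0, 0.001]
ft_force: [-0.6, -0.5, 0.3]
grip_width: 0.999
clock: 20.85
position: [0.6656, 0.0744, -0.0108]
ee_rot: [0.55, 0.835, 0.0, 0.002]
ft_force: [-0.5, -0.2, -3.2]
grip_width: 0.508
w22 clk 20.85 pos [665.6  74.4 -10.8] jawdeg 23.24 toolz [ 0.0026 -0.0015 -1.    ] F [-0.5 -0.2 -3.2] g 0.508
```

View pics/w22.png

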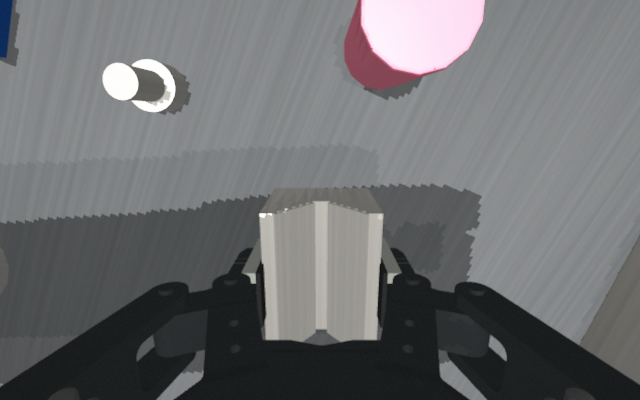

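```bash
python3 -m jog '[[[0,0,0.035],[0,0,0],40],[[0,0,0.05],[0,0,0],40],[[-0.02,0.015,0.02],[0,0,-0.06],40],[[-0.037,0.03,0],[0,0,-0.1],40],[[-0.037,0.03,0],[0,0,-0.1],40]]'; python3 -m jog '[[[-0.037,0.03,0],[0,0,-0.09],40],[[-0.037,0.03,0],[0,0,-0.09],40],[[-0.02,0.018,0],[0,0,-0.05],40],[[0,0,0],[0,0,0],40],[[0,0,0],[0,0,0],40]]'; python3 snap.py wrist w23
```

```text
clock: 21.52
position: [0.5696, 0.1472, 0.0949]
ee_rot: [0.659, 0.752, -0.001, 0.0]
ft_force: [0.2, 1.6, -3.5]
grip_width: 0.503
clock: 22.15
position: [0.4689, 0.2295, 0.0949]
ee_rot: [0.742, 0.671, -0.001, 0.001]
ft_force: [0.3, 0.1, -3.8]
grip_width: 0.506
w23 clk 22.15 pos [468.9 229.5  94.9] jawdeg -5.76 toolz [-7.e-04 -2.e-03 -1.e+00] F [ 0.3  0.1 -3.8] g 0.506
```

View pics/w23.png

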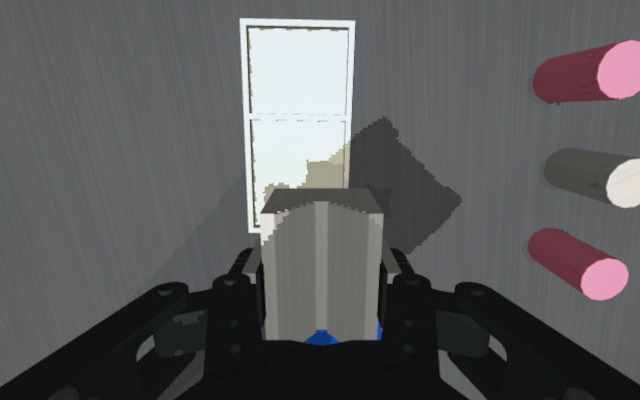

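```bash
python3 - <<'E'
from h import *
z=load('w23')
a=np.radians(-6.9); c=np.array([455.9,279.1]); ex=np.array([np.cos(a),np.sin(a)]); ey=np.array([-np.sin(a),np.cos(a)])
print([np.round(c+sx*39*ex+77*ey,1) for sx in(-1,1)],'left near',c-39*ex-77*ey, c-31*ey,c+44*ey)
for u,v in [(240.5,18.5),(355,20),(249,233)]: print(px2w(z,u,v,.012)*1000)
E
```

```text
[array([426.4, 360.2]), array([503.9, 350.9])] left near [407.93192707 207.34302139] [452.175758  248.3245224] [461.18602091 322.78132304]
[427.75011803 359.73917848  12.        ]
[504.16078448 351.0155713   12.        ]
[409.09658416 207.37003833  12.        ]
```

```bash
python3 -m jog '[[[-0.01,0.011,-0.01],[0,0,-0.02],40],[[-0.006,0.007,-0.02],[0,0,0],40],[[0,0,-0.015],[0,0,0],40],[[0,0,0],[0,0,0],40],[[0,0,0],[0,0,0],40]]'; python3 snap.py wrist w24
```

```text
clock: 22.82
position: [0.4565, 0.2444, 0.0486]
ee_rot: [0.751, 0.661, -0.001, 0.001]
ft_force: [-0.9, -0.4, -3.6]
grip_width: 0.506
w24 clk 22.82 pos [456.5 244.4  48.6] jawdeg -7.3 toolz [-2.0e-04 -1.7e-03 -1.0e+00] F [-0.9 -0.4 -3.6] g 0.506
```

View pics/w24.png

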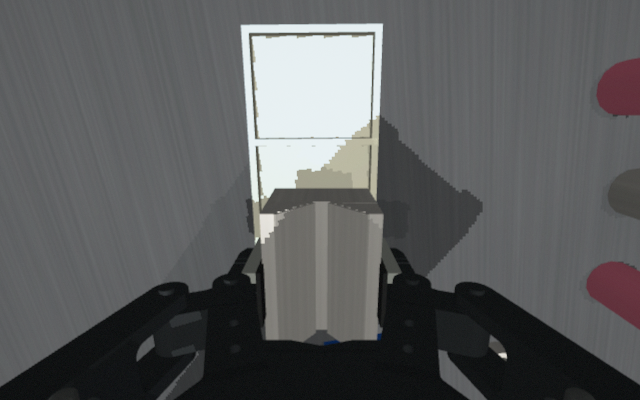

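```bash
python3 -m jog '[[[-0.0035,0.004,-0.016],[0,0,0.006],40],[[0,0,-0.016],[0,0,0],40],[[0,0,-0.012],[0,0,0],40],[[0,0,0],[0,0,0],40],[[0,0,0],[0,0,0],40]]'; python3 snap.py wrist w25
```

```text
clock: 23.5
position: [0.4529, 0.2484, 0.0016]
ee_rot: [0.749, 0.663, -0.001, 0.001]
ft_force: [0.5, 0.3, -3.3]
grip_width: 0.504
w25 clk 23.5 pos [452.9 248.4   1.6] jawdeg -6.95 toolz [-0.     -0.0018 -1.    ] F [ 0.5  0.3 -3.3] g 0.504
```

View pics/w25.png

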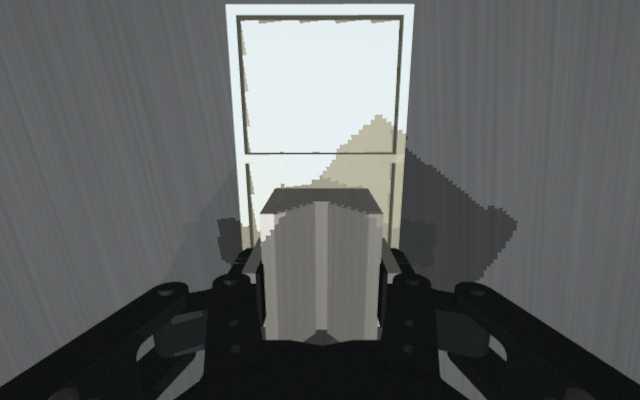

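```bash
python3 -m jog '[[[0,0,-0.005],[0,0,0],40],[[0,0,0],[0,0,0],40]]';python3 -m jog '[[[0,0,-0.002],[0,0,0],40],[[0,0,0],[0,0,0],40]]'; python3 -m jog '[[[0,0,-0.001],[0,0,0],40],[[0,0,0],[0,0,0],40]]'; python3 -m jog '[[[0,0,-0.001],[0,0,0],40],[[0,0,0],[0,0,0],40]]'
```

```text
clock: 23.8
position: [0.4534, 0.2484, -0.0031]
ee_rot: [0.749, 0.663, -0.0, 0.001]
ft_force: [0.6, -0.2, -3.6]
grip_width: 0.502
clock: 24.05
position: [0.4536, 0.2485, -0.005]
ee_rot: [0.749, 0.663, 0.0, 0.001]
ft_force: [0.3, 0.7, -3.4]
grip_width: 0.501
clock: 24.3
position: [0.4537, 0.2485, -0.0059]
ee_rot: [0.749, 0.663, 0.0, 0.001]
ft_force: [1.2, 0.3, -3.5]
grip_width: 0.502
clock: 24.55
position: [0.4537, 0.2486, -0.0069]
ee_rot: [0.749, 0.663, 0.0, 0.001]
ft_force: [-0.3, 0.4, -4.0]
grip_width: 0.505
```

```bash
python3 -m jog '[[[0,0,-0.001],[0,0,0],40],[[0,0,0],[0,0,0],40]]';python3 -m jog '[[[0,0,-0.001],[0,0,0],40],[[0,0,0],[0,0,0],40]]'
```

```text
clock: 24.8
position: [0.4539, 0.2487, -0.0069]
ee_rot: [0.749, 0.663, 0.0, 0.001]
ft_force: [-0.5, -0.3, -4.0]
grip_width: 0.507
clock: 25.05
position: [0.4541, 0.2487, -0.007]
ee_rot: [0.749, 0.663, 0.0, 0.002]
ft_force: [0.2, -0.1, -4.0]
grip_width: 0.5
```

```bash
python3 -m jog '[[[0,0,0],[0,0,0],58],[[0,0,0],[0,0,0],75],[[0,0,0.01],[0,0,0],100],[[0,0,0.03],[0,0,0],100],[[0,0,0.05],[0,0,0],100]]';  python3 -m jog '[[[0,0,0.04],[0,0,0],100],[[0,0,0],[0,0,0],100]]'; python3 snap.py wrist w26; python3 - <<'E'
from h import *
z=load('w26'); P=cloud(z)
p=P[:,230:420].reshape(-1,3); c=np.array([.452,.248])
p=p[np.hypot(*(p[:,:2]-c).T)<.05]
q=p[(p[:,2]>.037)&(p[:,2]<.05)]; print(cv2.minAreaRect((q[:,:2]*1000).astype(np.float32)),np.percentile(q[:,2],[50,80,95]))
q=p[(p[:,2]>-.005)&(p[:,2]<.008)];print('floor',np.median(q[:,2]))
E
```

```text
clock: 25.68
position: [0.4525, 0.2482, 0.0836]
ee_rot: [0.749, 0.663, -0.002, 0.0]
ft_force: [1.2, 1.2, 0.5]
grip_width: 1.001
clock: 25.92
position: [0.4543, 0.2498, 0.1299]
ee_rot: [0.749, 0.663, 0.002, 0.002]
ft_force: [-0.1, -0.6, -0.6]
grip_width: 1.0
w26 clk 25.93 pos [454.3 249.8 129.9] jawdeg -6.92 toolz [ 4.9e-03 -1.0e-04 -1.0e+00] F [-0.1 -0.6 -0.6] g 1.0
((454.3052062988281, 248.57345581054688), (60.79053497314453, 44.052452087402344), 83.0503921508789) [0.04225412 0.04311151 0.04376957]
floor 0.0026007153313297483
```

View pics/w26.png

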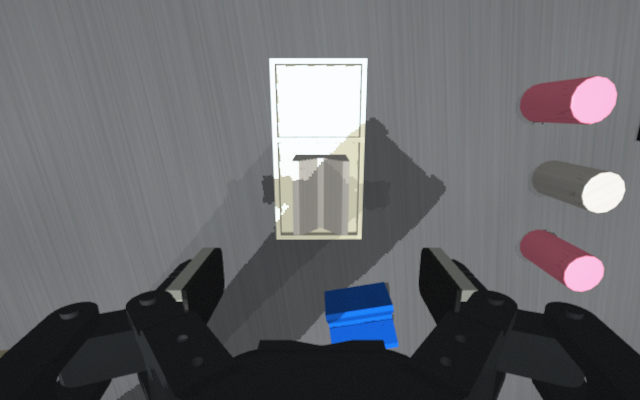

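```bash
python3 -m jog '[[[0.04,-0.004,0],[0,0,0],100],[[0.05,-0.005,0],[0,0,0],100],[[0.05,-0.005,-0.005],[0,0,0],100],[[0.045,-0.004,-0.005],[0,0,0],100],[[0.015,0,0],[0,0,0],100]]'; python3 -m jog '[[[0,0,0],[0,0,0],100],[[0,0,0],[0,0,0],100]]'; python3 snap.py wrist w27
```

```text
clock: 26.6
position: [0.6563, 0.2291, 0.1125]
ee_rot: [0.748, 0.664, -0.003, 0.001]
ft_force: [-1.0, 0.6, 0.3]
grip_width: 0.999
clock: 26.85
position: [0.6551, 0.229, 0.1097]
ee_rot: [0.748, 0.664, -0.004, 0.0]
ft_force: [0.6, 0.3, -0.3]
grip_width: 1.001
w27 clk 26.85 pos [655.1 229.  109.7] jawdeg -6.78 toolz [-0.0064 -0.0061 -1.    ] F [ 0.6  0.3 -0.3] g 1.001
```

View pics/w27.png

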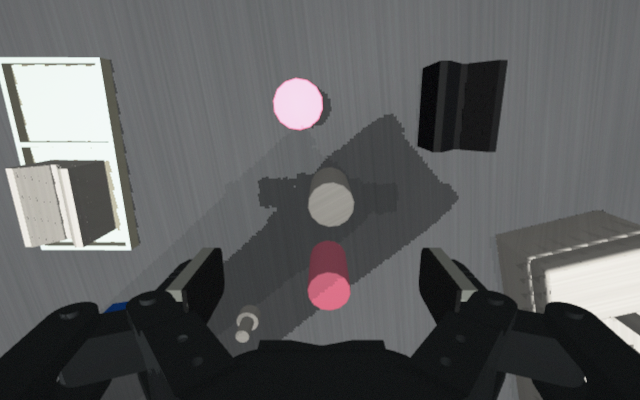

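```bash
python3 - <<'E'
from h import *
z=load('w27'); P=cloud(z)
for n,b in dict(grey=(300,365,160,235),pinkN=(265,330,70,140),pinkS=(300,360,235,315)).items():
    p=P[b[2]:b[3],b[0]:b[1]].reshape(-1,3); q=p[(p[:,2]>.054)&(p[:,2]<.066)]
    print(n,cv2.minEnclosingCircle((q[:,:2]*1000).astype(np.float32)),q[:,:2].mean(0)*1000,np.median(q[:,2]))
from workcell import sensors; print(sensors.get_obs()['position'])
E
```

```text
grey ((662.060302734375, 232.4748992919922), 15.994284629821777) [661.92646998 233.14948873] 0.0586878030760447
pinkN ((648.6702880859375, 299.3916931152344), 15.883879661560059) [648.77875782 299.55971798] 0.05867869883641927
pinkS ((653.4238891601562, 167.44381713867188), 16.309188842773438) [653.28424641 168.65000589] 0.05859865199217722
[0.65496701 0.22904649 0.10979582]
```

```bash
python3 -m jog '[[[0.006,0.003,-0.02],[0.006,-0.006,0],100],[[0,0,-0.025],[0,0,0],100],[[0,0,-0.01],[0,0,0],100],[[0,0,0],[0,0,0],100],[[0,0,0],[0,0,0],100]]'; python3 snap.py wrist w28
```

```text
clock: 27.52
position: [0.6598, 0.2331, 0.0519]
ee_rot: [0.747, 0.665, 0.0, 0.0]
ft_force: [0.5, -0.5, 0.4]
grip_width: 0.999
w28 clk 27.52 pos [659.8 233.1  51.9] jawdeg -6.65 toolz [ 9.e-04  4.e-04 -1.e+00] F [ 0.5 -0.5  0.4] g 0.999
```

View pics/w28.png

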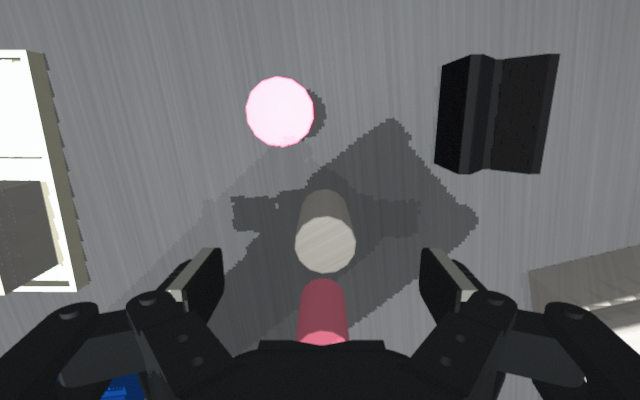

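```bash
python3 -m jog '[[[0.002,-0.001,-0.016],[0,0,0],100],[[0,0,-0.016],[0,0,0],100],[[0,0,-0.014],[0,0,0],100],[[0,0,0],[0,0,0],100]]'; python3 snap.py wrist w29
```

```text
clock: 28.08
position: [0.662, 0.2317, 0.0028]
ee_rot: [0.747, 0.665, 0.001, 0.0]
ft_force: [0.0, 0.2, -0.1]
grip_width: 1.002
w29 clk 28.07 pos [662.  231.7   2.8] jawdeg -6.66 toolz [ 1.3e-03  3.0e-04 -1.0e+00] F [ 0.   0.2 -0.1] g 1.002
```

View pics/w29.png

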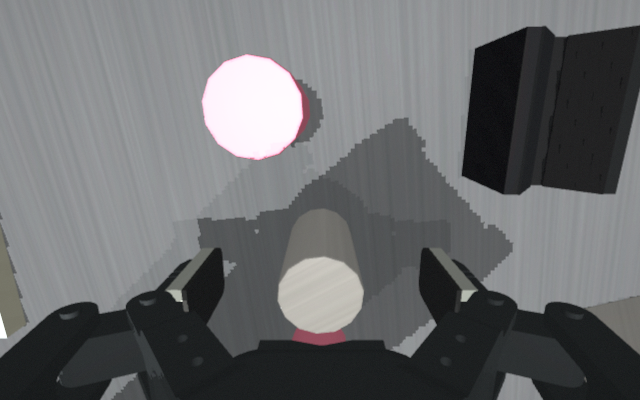

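Centred on the steel pillar at (321,295). I'll go down a little more and close.

```bash
python3 -m jog '[[[0,0.0005,-0.01],[0,0,0],100],[[0,0,0],[0,0,0],60],[[0,0,0],[0,0,0],25],[[0,0,0],[0,0,0],25],[[0,0,0],[0,0,0],25]]' 70; python3 -m jog '[[[0,0,0],[0,0,0],25]]'; python3 snap.py wrist w30
```

```text
clock: 28.75
position: [0.6632, 0.2331, -0.0055]
ee_rot: [0.747, 0.665, 0.002, 0.001]
ft_force: [0.2, -0.0, -1.1]
grip_width: 0.361
clock: 28.88
position: [0.6632, 0.2331, -0.0055]
ee_rot: [0.747, 0.665, 0.002, 0.001]
ft_force: [0.6, -0.1, -1.3]
grip_width: 0.358
w30 clk 28.88 pos [663.2 233.1  -5.5] jawdeg -6.66 toolz [ 0.0044  0.0017 -1.    ] F [ 0.6 -0.1 -1.3] g 0.358
```

View pics/w30.png

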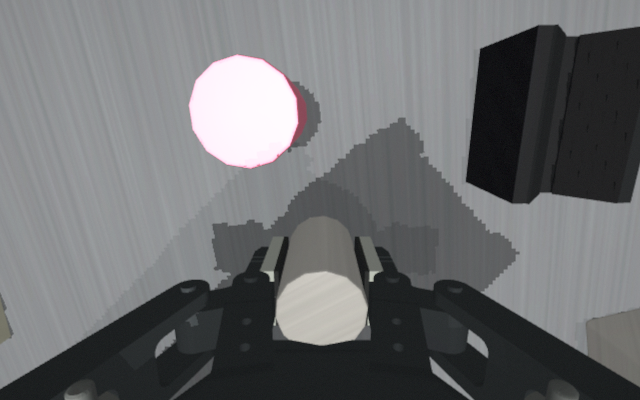

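```bash
python3 -m jog '[[[0,0,0.04],[0,0,0],25],[[0,0,0.05],[0,0,0],25],[[-0.025,0.011,0.01],[0,0,0],25],[[-0.045,0.02,0],[0,0,0],25],[[-0.045,0.02,0],[0,0,0],25]]'; python3 -m jog '[[[-0.045,0.02,0],[0,0,0],25],[[-0.02,0.01,0],[0,0,0],25],[[0,0,0],[0,0,0],25],[[0,0,0],[0,0,0],25]]'; python3 snap.py wrist w31
```

```text
clock: 29.55
position: [0.5469, 0.2814, 0.0952]
ee_rot: [0.749, 0.662, 0.001, 0.001]
ft_force: [0.0, 1.0, -1.8]
grip_width: 0.361
clock: 30.05
position: [0.4777, 0.313, 0.0955]
ee_rot: [0.748, 0.664, 0.001, 0.001]
ft_force: [0.5, -0.4, -2.0]
grip_width: 0.363
w31 clk 30.05 pos [477.7 313.   95.5] jawdeg -6.81 toolz [ 3.2e-03 -8.0e-04 -1.0e+00] F [ 0.5 -0.4 -2. ] g 0.363
```

View pics/w31.png

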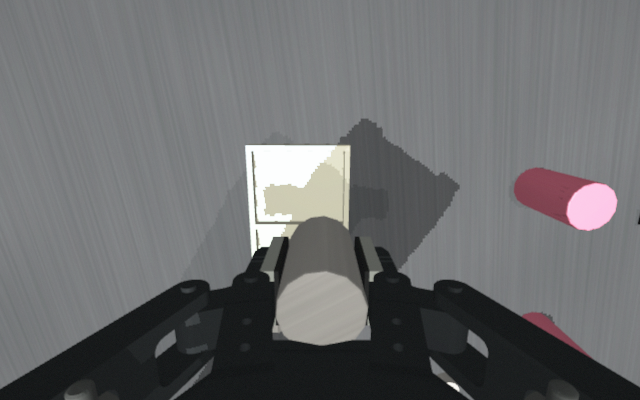

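```bash
python3 -m jog '[[[-0.009,0.005,-0.01],[0,0.003,0],25],[[-0.006,0.004,-0.02],[0,0,0],25],[[0,0,-0.015],[0,0,0],25],[[0,0,0],[0,0,0],25],[[0,0,0],[0,0,0],25]]'; python3 snap.py wrist w32
```

```text
clock: 30.72
position: [0.4638, 0.3208, 0.047]
ee_rot: [0.749, 0.662, -0.001, -0.0]
ft_force: [-0.0, 0.5, -2.1]
grip_width: 0.354
w32 clk 30.73 pos [463.8 320.8  47. ] jawdeg -7.09 toolz [-1.8e-03 -7.0e-04 -1.0e+00] F [-0.   0.5 -2.1] g 0.354
```

View pics/w32.png

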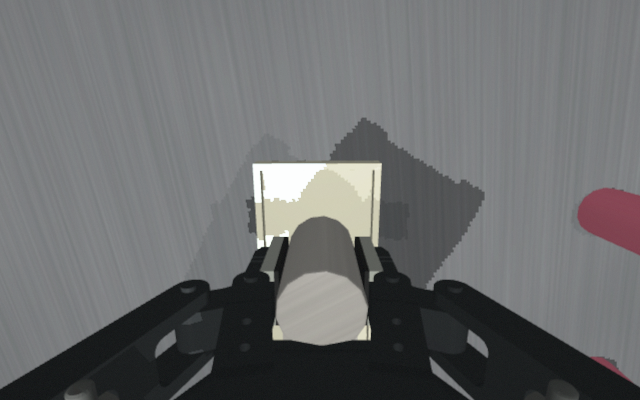

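```bash
python3 -m jog '[[[-0.002,0.002,-0.014],[0,-0.001,0],25],[[0,0,-0.014],[0,0,0],25],[[0,0,-0.01],[0,0,0],25],[[0,0,0],[0,0,0],25],[[0,0,0],[0,0,0],25]]'; python3 -m jog '[[[0,0,-0.005],[0,0,0],25],[[0,0,0],[0,0,0],25]]'; python3 -m jog '[[[0,0,-0.003],[0,0,0],25],[[0,0,0],[0,0,0],25]]'
```

```text
clock: 31.4
position: [0.462, 0.3228, 0.0066]
ee_rot: [0.75, 0.662, -0.0, 0.0]
ft_force: [-0.3, 0.1, -2.5]
grip_width: 0.359
clock: 31.65
position: [0.4623, 0.323, 0.0018]
ee_rot: [0.75, 0.662, 0.0, 0.0]
ft_force: [-0.2, -0.3, -2.4]
grip_width: 0.358
clock: 31.9
position: [0.4625, 0.323, -0.0012]
ee_rot: [0.75, 0.662, 0.0, 0.0]
ft_force: [0.1, 0.3, -2.2]
grip_width: 0.358
```

```bash
python3 -m jog '[[[0,0,-0.001],[0,0,0],25],[[0,0,0],[0,0,0],25]]'; python3 -m jog '[[[0,0,-0.001],[0,0,0],25],[[0,0,0],[0,0,0],25]]'; python3 snap.py wrist w33; python3 -c "
from h import *
z=load('w33');P=cloud(z);p=P[270:340,280:365].reshape(-1,3);p=p[p[:,2]>.04];print(np.median(p[:,2]),np.median(P[180:220,290:340,2]))"
```

```text
clock: 32.15
position: [0.4628, 0.3234, -0.0014]
ee_rot: [0.75, 0.662, 0.001, 0.0]
ft_force: [0.2, -0.4, -2.8]
grip_width: 0.358
clock: 32.4
position: [0.463, 0.3235, -0.0015]
ee_rot: [0.75, 0.662, 0.001, 0.001]
ft_force: [0.3, -0.6, -1.7]
grip_width: 0.358
w33 clk 32.4 pos [463.  323.5  -1.5] jawdeg -7.13 toolz [ 0.0023  0.     -1.    ] F [ 0.3 -0.6 -1.7] g 0.358
0.06267010613718335 0.0030756253391501934
```

View pics/w33.png

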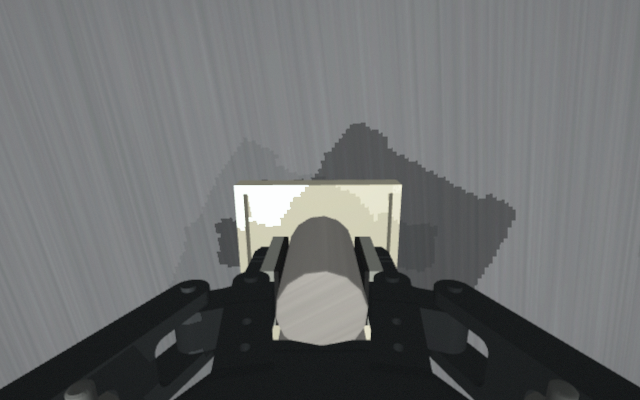

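```bash
python3 -m jog '[[[0,0,0],[0,0,0],45],[[0,0,0],[0,0,0],65],[[0,0,0],[0,0,0],85],[[0,0,0.02],[0,0,0],100],[[0,0,0.04],[0,0,0],100]]';  python3 -m jog '[[[0,0,0.05],[0,0,0],100],[[0,0,0.05],[0,0,0],100],[[0.03,-0.04,0.03],[0,0,0],100],[[0.03,-0.05,0],[0,0,0],100],[[0.03,-0.05,0],[0,0,0],100]]'; python3 -m jog '[[[0.03,-0.05,0],[0,0,0],100],[[0.03,-0.05,0],[0,0,0],100],[[0.03,-0.02,0],[0,0,0],100],[[0,0,0],[0,0,0],100],[[0,0,0],[0,0,0],100]]'; python3 snap.py top t2; python3 snap.py side s4
```

```text
clock: 33.08
position: [0.4617, 0.3228, 0.0588]
ee_rot: [0.75, 0.662, -0.001, 0.0]
ft_force: [-0.5, 0.1, 0.8]
grip_width: 1.0
clock: 33.7
position: [0.5514, 0.1868, 0.2056]
ee_rot: [0.745, 0.667, 0.006, 0.001]
ft_force: [1.0, 1.1, -0.2]
grip_width: 1.001
clock: 34.33
position: [0.6452, 0.0582, 0.2136]
ee_rot: [0.747, 0.665, 0.009, 0.003]
ft_force: [-0.1, 0.4, -0.4]
grip_width: 0.996
t2 clk 34.33 pos [645.2  58.2 213.6] jawdeg -6.65 toolz [ 0.0172  0.007  -0.9998] F [-0.1  0.4 -0.4] g 0.996
s4 clk 34.38 pos [645.3  58.1 213.7] jawdeg -6.65 toolz [ 0.0175  0.0066 -0.9998] F [-0.2  0.1  0.2] g 1.002
```

View pics/t2.png

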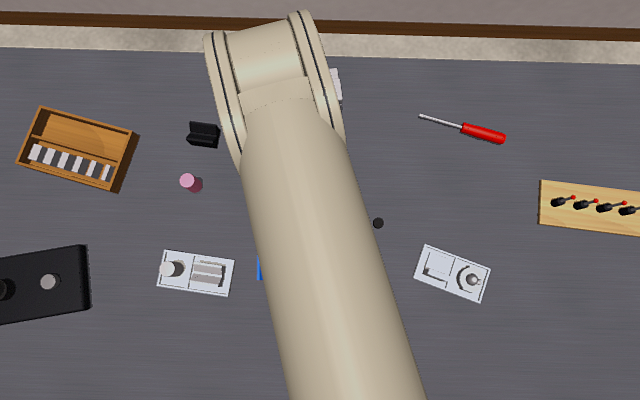

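View pics/s4.png

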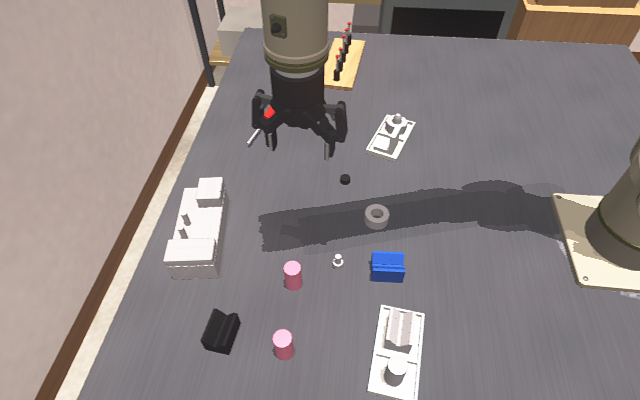

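```bash
python3 - <<'E'
from h import *
z=load('t2');P=cloud(z)
def f(name,b,lo,hi):
    p=P[b[2]:b[3],b[0]:b[1]].reshape(-1,3); q=p[(p[:,2]>lo)&(p[:,2]<hi)]
    r=cv2.minAreaRect((q[:,:2]*1000).astype(np.float32)); print(name,np.round(r[0],1),np.round(r[1],1),round(r[2],1),'z',round(np.median(q[:,2])*1000,1))
f('pillar',(150,193,245,290),.056,.07); f('vee',(188,232,250,295),.038,.05)
f('angle',(415,460,245,295),.052,.066); f('collar',(445,492,255,305),.025,.034)
a=crop('t2',150,245,240,305,8,'c16'); crop('t2',405,500,235,310,8,'c17')
E
```

```text
pillar [462.4 321.9] [29.8 30.6] 42.4 z 63.6
vee [453.8 248.3] [60.8 43.9] 83.0 z 43.2
angle [ 465.5 -230.2] [44.5 12.2] 70.8 z 58.8
collar [ 458.9 -305.7] [47.7 52.1] 70.4 z 30.1
```

View pics/c16.png

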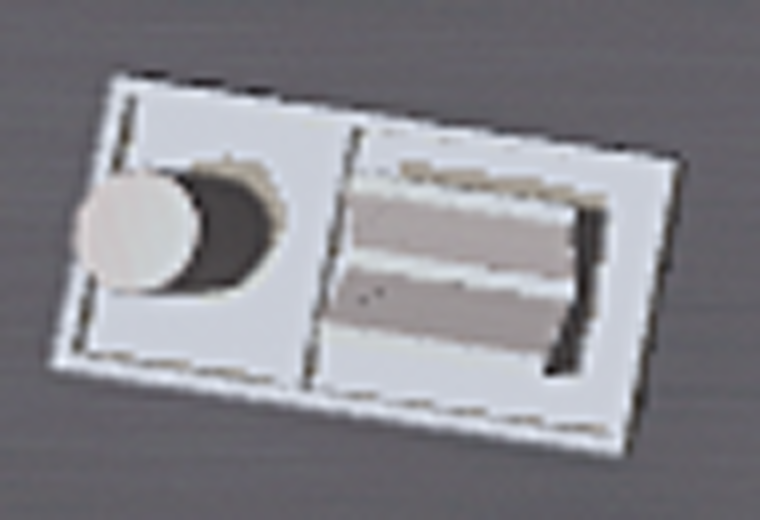

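View pics/c17.png

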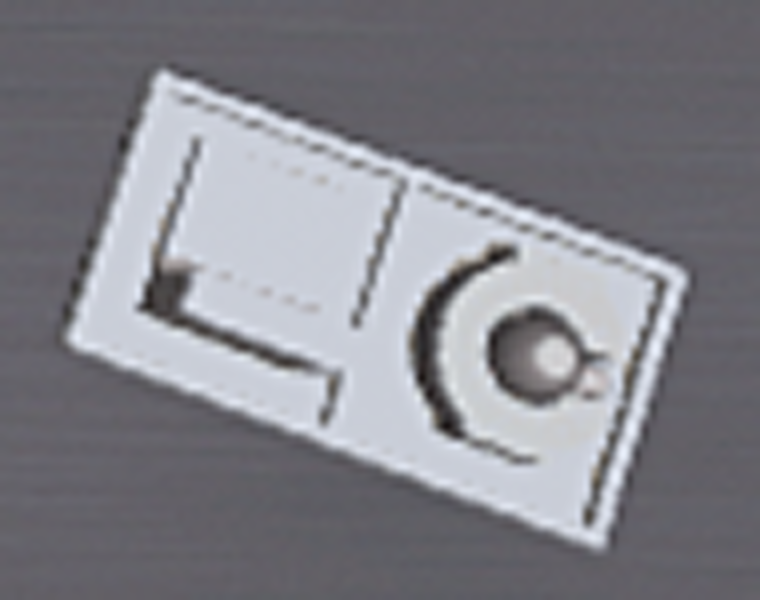

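All four parts sit at their expected heights and places, and the ring is still at its original spot in the side view (377,216). The arm is clear, so I'm handing in.

```bash
python3 -c "
from workcell import manip; print(manip.hand_in())"
```

```text
the job is handed in; nothing more can be done
None
```

Both kits are made up and the job is handed in at about 34 s of the 96 s limit. I placed the parts in the order asked: collar, angle stop, vee block, pillar.

**Last checks:** The final overhead depth picture gave these top heights; the tray floors are at 4 mm.

| Part | Measured top (mm) | Expected top (mm) | Position |
|---|---|---|---|
| Slotted collar | 30.1 | 30 | on the post, slot over the key |
| Angle stop | 58.8 | 59 | standing on its foot in the empty cell, square to the tray |
| Vee block | 43.2 | 44 | groove up in the larger cell |
| Pillar | 63.6 | 64 | upright in the smaller cell |

In the last side view the ring and the pink pillars are where they started, and so are the blue and black vee blocks. The gripper is open and clear of everything.

**What disagreed:**
- **Fingertip height:** the fingertips measured about 24 mm above the reported tool point when partly closed, where the description puts them 19 mm ahead of it. My first try at the collar closed in the air above it without touching anything. After that I set grasp heights from the pictures.
- **Contact force:** the wrist force hardly changed when parts touched the floor, so I judged seating by where the descent stopped and by the depth pictures.

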